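Cull the bent gearbox mount on the surface plate

TASK

One of the two cast gearbox-mount brackets on the sloped drain rack is bent. Lay both gently on their feet on the dark granite surface plate and let go, then press down with the gripper on opposite feet in turn to find the bracket that rocks; put the rocking one in the red scrap tray and leave the sound one standing on the plate. Do not bang the plate, and do not disturb the spray can, tape roll and socket.

Things in the scene. Friction and masses are not known exactly. Their poses are not given: they have to be found in the camera images.
- bracket_1_mid (a point): Grey cast bracket, 96 x 96 mm, 0.25-0.46 kg: four round feet (24 mm diameter, 14 mm high) at x, y = +-36 mm, joined by arms 14 mm high to a hub (50 mm wide, 19 mm high); dark round post 28 mm thick on the axis, top 58 mm above the feet's undersides. Point: on the axis, 29 mm above the undersides; z along the post, away from the feet. Starts on the rack's slope, post square to it, x up the slope.
- bracket_2_mid (a point): The second bracket, described like bracket_1. One of the two (not told which) has one foot bent up about 4 mm: on a flat surface it stands on a diagonal and rocks 3 to 5 degrees when the other two feet, at opposite corners, are pressed in turn; a few N suffice. The sound one does not move when pressed.
- plate_top (a point): Centre of the top face of the dark granite surface plate, a fixed slab 200 mm (its x) by 300 mm (its y) whose flat top is 60 mm above the bench; z up. Its middle has room for the two brackets side by side along y.
- rack_slope (a point): Fixed yellow drain rack, 244 mm wide (y). Point: centre of its sloped top face, 66 mm above the bench; axes level, z up. The slope (124 mm long) rises at 35 degrees towards +x, away from the robot, so the posts lean 35 degrees to -x. Lip 14 mm high along the low edge, side rims 12 mm, middle rib 8 mm, one bracket each side of the rib.
- scrap_tray: Fixed open red plastic scrap tray, 160 mm (its x) by 200 mm (its y), 42 mm high, walls and floor 4 mm thick. Origin at the centre of its underside, z up.
- can_mid (a point): Blue spray can standing on the bench, 64 mm diameter, 170 mm tall; the point is its centre. Leave alone.
- tape_mid (a point): Green roll of tape lying on the bench, 100 mm outer diameter, 25 mm high; the point is its centre. Leave alone.
- socket_mid (a point): Dark steel impact socket standing on the bench beyond the plate, 36 mm diameter, 50 mm tall; the point is its centre. Leave alone.
Things that resemble listed ones, but are neither listed nor needed, are in the scene too. Leave any purple look-alike of the part that bears bracket_1_mid alone. Leave any green look-alike of the part that bears bracket_2_mid alone.

How it is judged:
By the outcome, as a careful person would: the job done as asked, in the order asked, and still so for the second after the job is handed in, with the robot touching nothing.
It also fails if it takes over 72 s, if anything falls off the work surface, if the arm or the gripper's body presses on something with over 40 N, if the wrist force passes 120 N, or if a joint passes its speed limit or range.

ROBOT

A 6-joint arm with a two-finger parallel gripper is mounted at the origin on the work surface. World frame = base frame: x ahead of the robot, y to its left, z up, the work surface at z = 0. Lengths are in m, angles in rad, forces in N, time in s.
With the tool pointing down it reaches from about 0.35 to 0.775 m from the base axis. Payload 5.5 kg.
Tool frame: the origin (TCP) lies at the very end of the fingers, on their centre line; the grasp point (between the pads) lies 19 mm behind it (env.grip_depth is the distance from the TCP to the grasp point, in m); z points along the fingers, y is the direction in which the jaws open and shut (so a half turn about z gives the same grasp; the last joint's range is limited). The gripper opens to 85 mm and grips with 20 to 120 N. Pads are 22 mm wide; open, the fingers measure 114 mm over their backs; the gripper's body (76 mm by 85 mm) begins 54 mm behind the grasp point. The pads swing forward as they close: fully open they stand 13 mm farther back than shut.
Start: joints at [1.005, 0.313, 0.046, 1.304, 0, 1.431], TCP at [0.238, 0.524, 0.231] pointing down, gripper open.
Joint ranges: [-2.76, 2.76], [-0.86, 1.69], [-1.03, 1.26], [-2.2, 2.34], [-1.47, 1.5], [-3.14, 3.14]. Speed limits (rad/s): [2.57, 2.57, 3.14, 3.14, 3.14, 3.14].

INTERFACE

Orientations are given as a unit quaternion [w, x, y, z].
In Python, from workcell import env gives the robot as it stands.
- The arm moves only by the tool step_arm, never from a script. Its argument "series" is a list of rows, each a list of 3 entries, a list of its own where there are three numbers: the shift along the world's x, y, z in cm, then the turn about the world's z in rad, then the closure in counts, from 0 (fully open) to 255 (shut). A call has 1 to 5 rows; each row is the pose to reach, as a shift and turn from the pose measured when the call began; what a row does not reach only later rows make up. A row lasts 1/8 s, in which the tool goes at most 62.5 mm and 10.7 degrees, less where a joint would pass 70% of its speed; a pose out of reach is approached as far as the arm can. A call with a gripper value outside its range is refused whole. The fingers move at their own pace and stop on an object; "newtons" is the grip in N (left out, the last holds). Time passes only in rows, so rows that repeat a pose let the fingers close. It gives the time, the measured TCP pose, the force and the opening at its end, in the units of the state.
- env.get_state(): the state, without advancing time (a new reading comes with each control period).
- env.read_camera(name): name is "scene" or "top" or "wrist"; returns a dict with "frame" (384x512x3 uint8, red, green, blue), "vertical_fov" (degrees; the focal length in pixels is half the picture's height over the tangent of half this angle, whatever the lens; pixels are square), "cx", "cy" (the principal point, pixels), "dist_coeffs" ([k1, k2, p1, p2, k3] as OpenCV has them; the pictures are not rectified), "camera_from_world" (4x4, takes a point from world to camera coordinates). Camera axes: x right, y down, z forward; pixel columns grow to the right and rows downward; lengths in m; the calibration is good to about 2 mm. A picture is of the moment at which its call begins. There is no depth.
- env.hand_in(): hands the job in, once; it reports no verdict.
The state is a dict: "clock": time; "joint_pos": joint angles; "qvel": joint speeds; "tau": joint torques, N m; "tcp_pos": TCP position; "orientation": TCP orientation; "wrist_force": force on the tool from outside, world axes, zero at the start; "ft_torque": the same for the moment, N m; "finger_gap": finger opening in m.
Only numpy, scipy, OpenCV 4.12 (cv2) and the standard library are available. Lean on these libraries where they do the work, as an engineer would, in place of code of your own. Each camera call takes 0.05 s, during which the arm holds its last target.

## Working session

There is one attempt and no reset: what is moved stays moved. The work goes in short steps, Python scripts to look and compute and a tool call to move; the robot and the scene stay as the last step left them, time stands still between calls to the robot, and variables do not carry over. Pictures are saved under pics/ and viewed, and the job is handed in when it is done.

Besides the shell and the picture viewer there is one more tool, called after "Call:" as name(argument=value, ...), one argument or row to a line, values as JSON. step_arm: Moves the arm, as the interface text tells. Its arguments: {"type":"object","properties":{"series":{"type":"array"},"newtons":{"type":"number"}},"required":["series"]}

```bash
mkdir -p pics; ls; cat > h.py <<'E'
import numpy as np, cv2
from workcell import env
def cam(n):
    c=env.read_camera(n); c['img']=c['frame'][:,:,::-1].copy()
    f=c['frame'].shape[0]/2/np.tan(np.radians(c['vertical_fov'])/2)
    c['K']=np.array([[f,0,c['cx']],[0,f,c['cy']],[0,0,1]]); c['D']=np.array(c['dist_coeffs'],float)
    c['T']=np.array(c['camera_from_world']); return c
def ray(c,u,v):
    p=cv2.undistortPointsIter(np.array([[[u,v]]],float),c['K'],c['D'],None,None,(3,50,1e-9))[0,0]
    R=c['T'][:3,:3];t=c['T'][:3,3]
    return -R.T@t, R.T@np.array([p[0],p[1],1])
def onz(c,u,v,z):
    o,d=ray(c,u,v); return o+d*(z-o[2])/d[2]
def proj(c,P):
    P=np.atleast_2d(np.array(P,float));T=c['T']
    return cv2.projectPoints(P,cv2.Rodrigues(T[:3,:3])[0],T[:3,3],c['K'],c['D'])[0][:,0]
def tri(c1,p1,c2,p2):
    o1,d1=ray(c1,*p1);o2,d2=ray(c2,*p2)
    A=np.stack([d1,-d2],1);s=np.linalg.lstsq(A,o2-o1,rcond=None)[0]
    a=o1+s[0]*d1;b=o2+s[1]*d2;return (a+b)/2,np.linalg.norm(a-b)
E
python3 - <<'E'
from h import *
for n in ['scene','top','wrist']:
    c=cam(n); cv2.imwrite(f'pics/{n}0.png',cv2.resize(c['img'],None,fx=1.5,fy=1.5)); 
    o,d=ray(c,256,192);print(n,o,d,c['vertical_fov'],c['D'])
print(env.get_state())
E
```

```text
pics
scene [ 0.81271622 -0.41226251  0.87367163] [-0.25826075  0.52716047 -0.8095977 ] 56.47913134175973 [0.01728396 0.         0.         0.         0.        ]
top [0.42057701 0.06152437 1.62168306] [ 0.10675535  0.01470236 -0.99428292] 49.19401327811122 [-0.15029187  0.          0.          0.          0.        ]
wrist [0.16843676 0.55487709 0.3732873 ] [ 0.28263384 -0.13060784 -0.95037326] 58.272304368268934 [0.00755907 0.         0.         0.         0.        ]
{'clock': 0.15, 'joint_pos': array([1.00540397e+00, 3.13861995e-01, 4.52286215e-02, 1.30361753e+00,
       3.39080752e-06, 1.43121276e+00]), 'qvel': array([-0.00051334, -0.0012645 ,  0.00452003, -0.00112563,  0.00139693,
       -0.0013818 ]), 'tau': array([ 7.30588072e-04, -4.81067598e+01,  2.98814392e+01,  1.39118149e-02,
       -1.14986042e-04, -1.99966209e-06]), 'tcp_pos': array([0.23729324, 0.52331836, 0.23058969]), 'orientation': array([-2.52676228e-04,  2.11299546e-01,  9.77421083e-01, -6.81988285e-04]), 'wrist_force': array([ 0.28064118,  0.04293084, -0.09554647]), 'ft_torque': array([ 0.01656609,  0.01526845, -0.01396188]), 'finger_gap': 0.08572432327062014}
```

View pics/scene0.png

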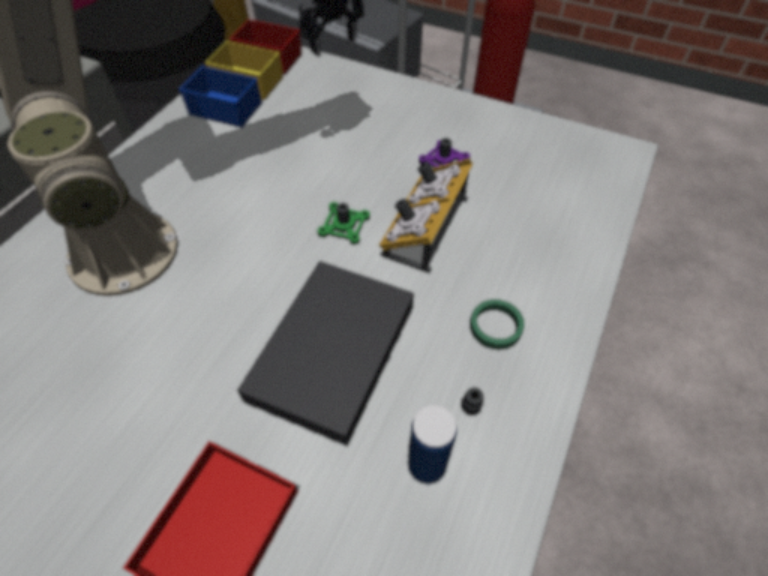

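View pics/top0.png

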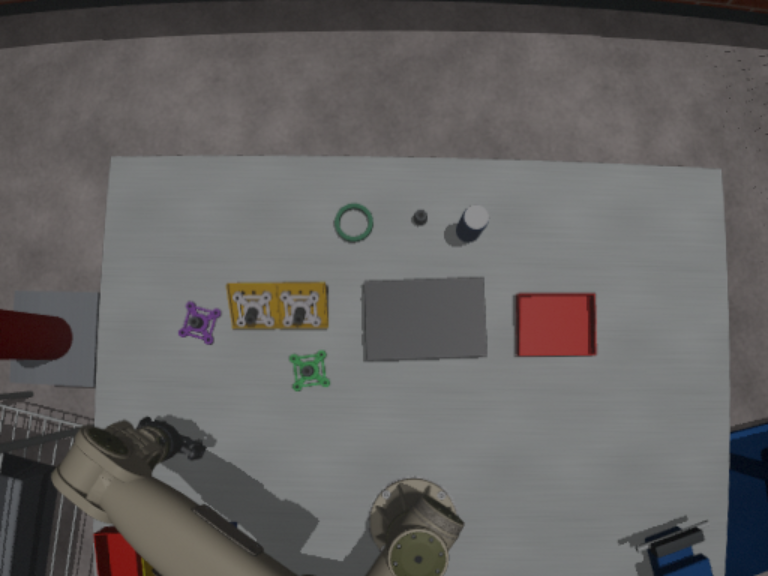

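View pics/wrist0.png

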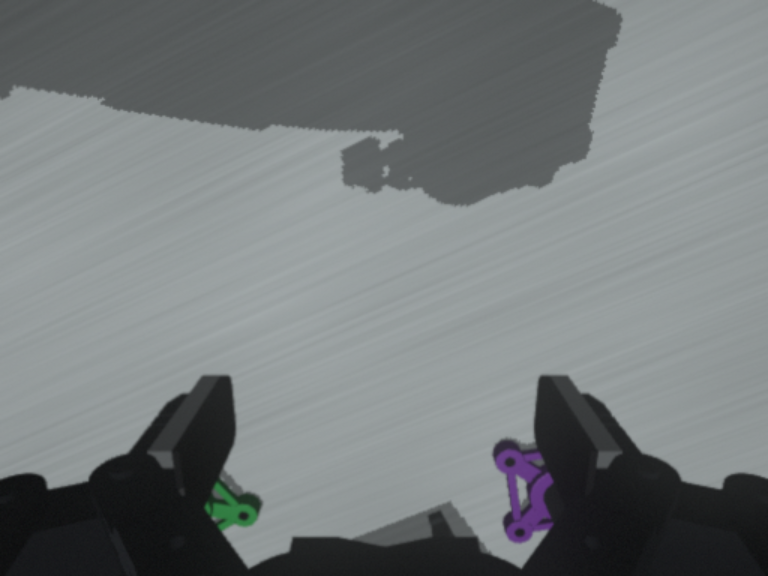

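The frames show two grey brackets with dark posts on the yellow rack, at top view ×1.5 (252,310) and (300,310). The purple (199,322) and green (309,370) brackets are look-alikes to leave alone. The plate is at (425,319), the red tray at (556,325), the tape at (354,222), the socket at (420,216) and the can at (472,222).

```bash
python3 - <<'E'
from h import *
t=cam('top');s=cam('scene')
def big(c,m,n=1,amin=60):
    cs=cv2.findContours(m.astype(np.uint8),cv2.RETR_EXTERNAL,cv2.CHAIN_APPROX_NONE)[0]
    return sorted(cs,key=cv2.contourArea)[::-1][:n]
hsv=cv2.cvtColor(t['img'],cv2.COLOR_BGR2HSV); H,S,V=cv2.split(hsv)
def rect(m,z,lab):
    k=max(big(t,m,8),key=lambda c:cv2.contourArea(c)); q=cv2.boxPoints(cv2.minAreaRect(k))
    P=np.array([onz(t,u,v,z) for u,v in q]);c=P.mean(0);e=[P[1]-P[0],P[2]-P[1]]
    print(lab,c.round(4),[(round(np.linalg.norm(x),4),round(np.degrees(np.arctan2(x[1],x[0])),1)) for x in e])
roi=np.zeros_like(H);roi[110:270,100:420]=1
rect((V<100)&(S<60)&(roi>0)&(np.arange(512)[None]>235)&(np.arange(512)[None]<330)&(np.arange(384)[:,None]>178),.06,'plate')
rect(((H<8)|(H>172))&(S>120)&(roi>0),.042,'tray')
rect((H>12)&(H<32)&(S>120)&(roi>0),.066,'rack')
rect((H>65)&(H<90)&(S>80)&(roi>0)&(np.arange(384)[:,None]<170),.025,'tape')
# crops
cv2.imwrite('pics/topc.png',cv2.resize(t['img'][175:265,115:275],None,fx=5,fy=5,interpolation=cv2.INTER_CUBIC))
cv2.imwrite('pics/scenec.png',cv2.resize(s['img'][85:185,205:325],None,fx=6,fy=6,interpolation=cv2.INTER_CUBIC))
E
```

```text
plate [ 0.5138 -0.0142  0.06  ] [(np.float64(0.3127), np.float64(-86.8)), (np.float64(0.2017), np.float64(-177.6))]
tray [ 0.5066 -0.3534  0.042 ] [(np.float64(0.1993), np.float64(-89.0)), (np.float64(0.1533), np.float64(179.5))]
rack [0.5398 0.352  0.066 ] [(np.float64(0.253), np.float64(-88.0)), (np.float64(0.1128), np.float64(-177.4))]
tape [0.7624 0.17   0.025 ] [(np.float64(0.0936), np.float64(-89.1)), (np.float64(0.0949), np.float64(-178.7))]
```

View pics/topc.png

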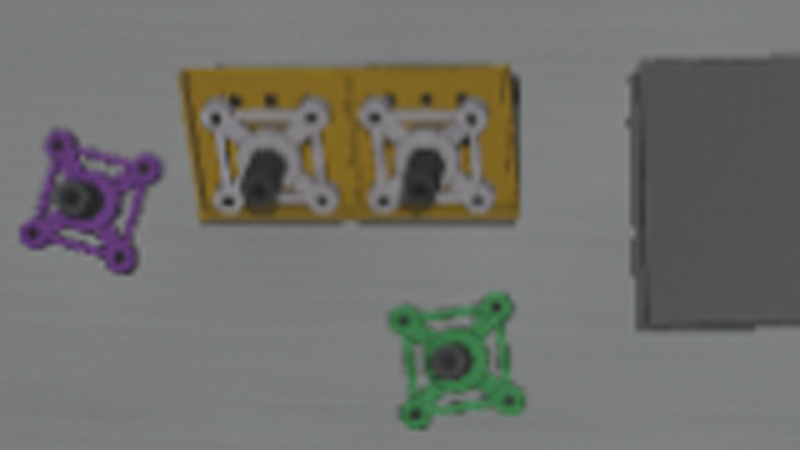

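View pics/scenec.png

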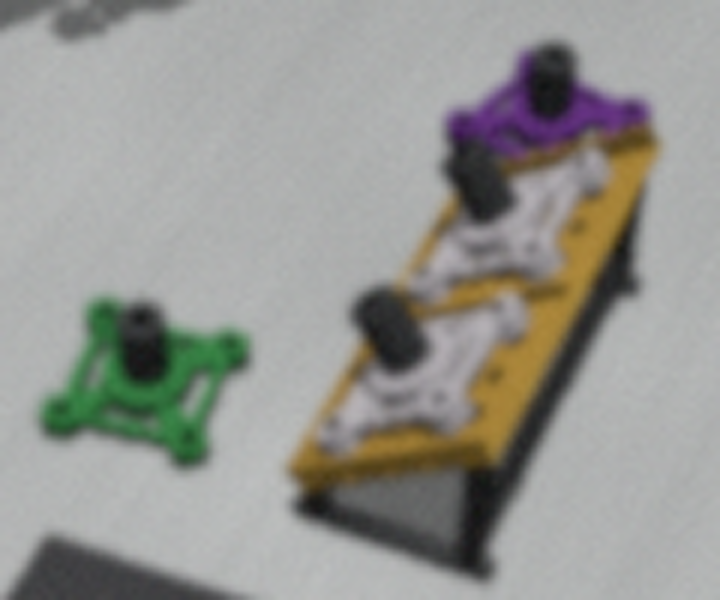

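Enlarged crops confirm it: the two grey brackets are on the yellow slope. In the crop, their post tops are at (262,190) and (421,190). Purple and green stand on the bench.

```bash
python3 - <<'E'
from h import *
t=cam('top');s=cam('scene')
T=lambda x,y:(x/5+115-.4,y/5+175-.4); S=lambda x,y:(x/6+205-.4,y/6+85-.4)
for n,a,b in [('1top',T(262,190),S(466,148)),('2top',T(421,190),S(376,302)),('green',T(451,362),S(141,316)),('purple',T(78,200),S(552,55))]:
    print(n,*tri(t,a,s,b),'on z .115',onz(t,*a,.115))
# rack corners in top: low edge z=.066-.062*sin35, high edge +
hz=.062*np.sin(np.radians(35))
for n,p,z in [('hiL',T(183,70),.066+hz),('hiR',T(510,67),.066+hz),('loL',T(200,220),.066-hz),('loR',T(517,218),.066-hz)]: print(n,onz(t,*p,z))
for fs in ([(215,118),(312,115),(228,201),(326,201)],[(375,116),(475,116),(385,201),(480,201)]):
    f=36*np.sin(np.radians(35))/1000;g=.014*np.cos(np.radians(35))
    P=np.array([onz(t,*T(*fs[i]),.066+g+(f if i<2 else -f)) for i in range(4)]);print(P.mean(0),P)
st=env.get_state();print(st['clock'])
E
```

```text
1top [0.50291711 0.40601386 0.1143012 ] 0.0029694266126668325 on z .115 [0.50157688 0.40510448 0.115     ]
2top [0.50528065 0.29061216 0.10691707] 0.002091681834008535 on z .115 [0.50393393 0.28884332 0.115     ]
green [0.37970163 0.27131228 0.05943944] 0.0008100671287968827 on z .115 [0.38083878 0.26362132 0.115     ]
purple [0.49464983 0.55954485 0.06053085] 0.001674492229655261 on z .115 [0.49134736 0.54176749 0.115     ]
hiL [0.5896207  0.47092677 0.10156174]
hiR [0.59593519 0.22831926 0.10156174]
loL [0.48209169 0.47186742 0.03043826]
loR [0.48873901 0.22756815 0.03043826]
[0.52662403 0.40835104 0.07746813] [[0.55482783 0.44619864 0.09811688]
 [0.55836731 0.37381497 0.09811688]
 [0.49586422 0.44410543 0.05681938]
 [0.49743677 0.36928514 0.05681938]]
[0.52910884 0.28948258 0.07746813] [[0.55848057 0.32706942 0.09811688]
 [0.55981865 0.25336024 0.09811688]
 [0.49835291 0.3245599  0.05681938]
 [0.49978322 0.25294074 0.05681938]]
0.35
```

Call:
step_arm(
  series=[
    [[6,-5,0],0.15,0],
    [[12,-10,0],0.3,0],
    [[17,-14.5,0],0.45,0],
    [[22,-19,0],0.47,0],
    [[27,-23,0],0.47,0],
  ],
  newtons=40,
)

```text
clock: 0.98
tcp_pos: [0.4763, 0.3192, 0.2313]
orientation: [0.0, -0.022, 1.0, -0.0]
wrist_force: [1.2, 0.6, 0.4]
finger_gap: 0.0855
```

Call:
step_arm(
  series=[
    [[3.4,-2.9,0],0,0],
    [[3.4,-2.9,0],0,0],
    [[3.4,-2.9,0],0,0],
  ],
)

```text
clock: 1.35
tcp_pos: [0.5099, 0.2902, 0.2311]
orientation: [-0.0, -0.022, 1.0, 0.0]
wrist_force: [0.1, -0.7, 0.1]
finger_gap: 0.0855
```

```bash
python3 - <<'E'
from h import *
c=cam('wrist');cv2.imwrite('pics/w1.png',cv2.resize(c['img'],None,fx=1.5,fy=1.5));np.save('w1.npy',c,allow_pickle=True)
s=env.get_state();print(s['tcp_pos'],s['orientation'],s['clock'])
E
```

```text
[0.50948841 0.29074312 0.23126861] [-1.52704240e-04 -2.26287555e-02  9.99743922e-01  7.55800807e-05] 1.4
```

View pics/w1.png

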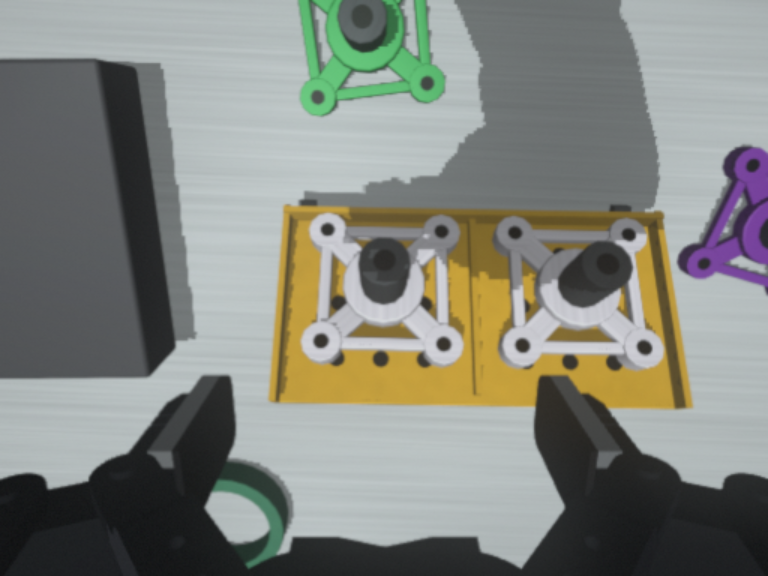

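The wrist picture shows both grey brackets on the rack. The near one's post-top hole is at (384,260) and its feet at (328,229), (440,231), (320,340) and (443,344). The far one's post top is at (608,264).

```bash
python3 - <<'E'
from h import *
c=np.load('w1.npy',allow_pickle=True).item()
W=lambda x,y:((x+.5)/1.5-.5,(y+.5)/1.5-.5)
r=np.radians(35);z0=.064
for nm,top,fs in [('2',(384,260),[(328,229),(440,231),(320,340),(443,344)]),('1',(608,264),[(514,232),(627,234),(522,345),(645,348)])]:
    for z0 in (.062,.066):
        g=.014*np.cos(r);f=.036*np.sin(r)
        P=np.array([onz(c,*W(*fs[i]),z0+g+(-f if i<2 else f)) for i in range(4)])
        b=P.mean(0)+[.014*np.sin(r),0,-g]
        e=(P[2:].mean(0)-P[:2].mean(0));l=P[[0,2]].mean(0)-P[[1,3]].mean(0)
        t=onz(c,*W(*top),z0+.058*np.cos(r))
        print(nm,z0,'base',b.round(4),'len',np.linalg.norm(e),np.linalg.norm(l),'yaw',np.degrees(np.arctan2(e[1],e[0])),np.degrees(np.arctan2(-l[0],l[1])),'top',t.round(4),'exp',(b+.058*np.array([-np.sin(r),0,np.cos(r)])).round(4))
# plate edges
for p in [(98,60),(150,377)]: print(onz(c,*W(*p),.06))
for p in [(287,207),(662,213)]: print('lo',onz(c,*W(*p),.0304+.0115))
for p in [(271,401),(691,407)]: print('hi',onz(c,*W(*p),.1016))
E
```

```text
2 0.062 base [0.5378 0.2898 0.062 ] len 0.07161227148105459 0.07159762964127968 yaw 1.2030059515504956 -178.94526234792795 top [0.5049 0.2894 0.1095] exp [0.5045 0.2898 0.1095]
2 0.066 base [0.5365 0.2897 0.066 ] len 0.07083158980966736 0.07063915229936188 yaw 1.2008040009172047 -178.94480518826603 top [0.5039 0.2894 0.1135] exp [0.5032 0.2897 0.1135]
1 0.062 base [0.5348 0.4082 0.062 ] len 0.07231310866905938 0.07200279220666995 yaw 2.472288094399723 -178.677866294513 top [0.5018 0.408  0.1095] exp [0.5016 0.4082 0.1095]
1 0.066 base [0.5336 0.4066 0.066 ] len 0.07151636155611643 0.0710391449705798 yaw 2.260235437189636 -178.6776752675186 top [0.5008 0.4062 0.1135] exp [0.5003 0.4066 0.1135]
[0.40984965 0.12488992 0.06      ]
[0.60689483 0.13589658 0.06      ]
lo [0.49058468 0.22613888 0.0419    ]
lo [0.48362771 0.46781711 0.0419    ]
hi [0.59678891 0.22620989 0.1016    ]
hi [0.58929451 0.47621556 0.1016    ]
```

Call:
step_arm(
  series=[
    [[0.1,-0.1,-5],-0.015,0],
    [[0.1,-0.1,-10],-0.015,0],
    [[0.1,-0.1,-13.5],-0.015,0],
    [[0.1,-0.1,-14.8],-0.015,0],
    [[0.1,-0.1,-14.8],-0.015,0],
  ],
  newtons=35,
)

```text
clock: 2.02
tcp_pos: [0.5096, 0.2905, 0.0832]
orientation: [-0.001, -0.016, 1.0, -0.0]
wrist_force: [0.2, 0.6, 0.6]
finger_gap: 0.0857
```

Call:
step_arm(
  series=[
    [[0,0,0],0,255],
    [[0,0,0],0,255],
    [[0,0,0],0,255],
    [[0,0,0],0,255],
    [[0,0,0],0,255],
  ],
  newtons=35,
)

```text
clock: 2.65
tcp_pos: [0.5102, 0.2903, 0.0843]
orientation: [0.0, -0.016, 1.0, -0.0]
wrist_force: [-0.9, -1.2, 5.6]
finger_gap: 0.027
```

```bash
python3 - <<'E'
from h import *
c=cam('wrist');cv2.imwrite('pics/w2.png',cv2.resize(c['img'],None,fx=1.5,fy=1.5))
s=env.get_state();print(s['tcp_pos'],s['orientation'],s['clock'],s['finger_gap'],s['wrist_force'])
E
```

```text
[0.51023801 0.29035309 0.08431463] [ 1.99677917e-04 -1.57288136e-02  9.99876274e-01 -2.95009476e-05] 2.7 0.02709557138939921 [-0.82357061 -1.62083466  6.79725005]
```

View pics/w2.png

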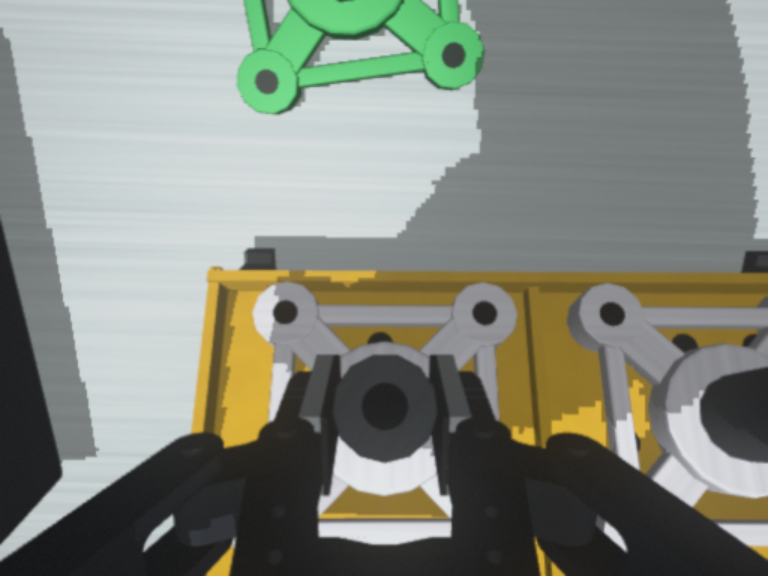

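The pads hold the near bracket's post at (384,405), with the gap at 27 mm as expected. Lifting.

Call:
step_arm(
  series=[
    [[0,0,0.6],0,255],
    [[0,0,2],0,255],
    [[0,0,5],0,255],
    [[0,0,8],0,255],
    [[0,0,8],0,255],
  ],
)

```text
clock: 3.32
tcp_pos: [0.512, 0.2911, 0.1671]
orientation: [0.003, -0.016, 1.0, 0.001]
wrist_force: [1.0, 0.7, -4.9]
finger_gap: 0.0269
```

```bash
python3 - <<'E'
from h import *
c=cam('wrist');cv2.imwrite('pics/w3.png',c['img']);d=cam('scene');cv2.imwrite('pics/s3.png',cv2.resize(d['img'][60:185,185:325],None,fx=5,fy=5,interpolation=cv2.INTER_CUBIC))
s=env.get_state();print(s['tcp_pos'],s['clock'],s['finger_gap'],s['wrist_force'],s['ft_torque'])
E
```

```text
[0.50999189 0.29028016 0.16379579] 3.425 0.026883235671915393 [-0.76988929 -1.24965288 -5.67747251] [-0.03795521  0.1039156   0.00783393]
```

View pics/w3.png

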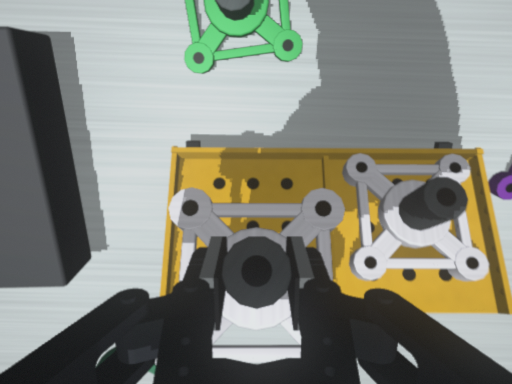

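View pics/s3.png

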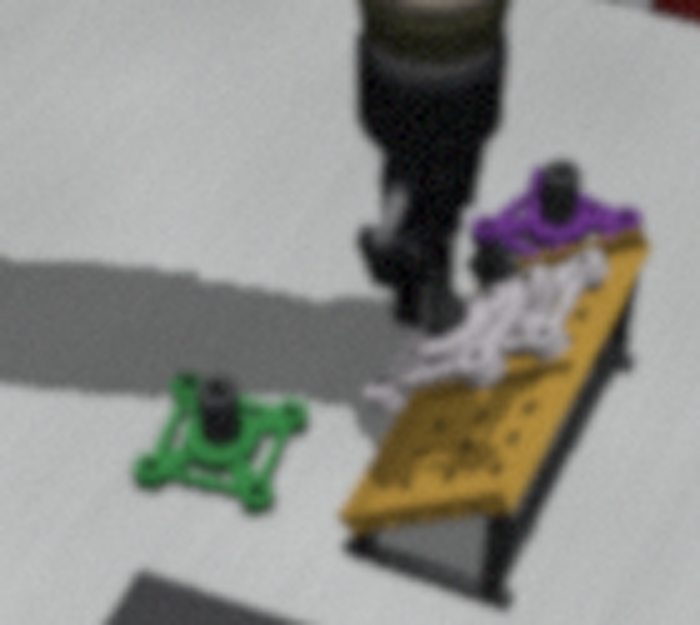

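The bracket is held at its 35° tilt and the rack's other half is undisturbed. Carrying it to the far slot.

Call:
step_arm(
  series=[
    [[-0.5,-4,0.6],0,255],
    [[-1,-10,0.6],0,255],
    [[-1.5,-16,0.6],0,255],
    [[-2,-22,0.6],0,255],
    [[-2.5,-28,0],0,255],
  ],
)

```text
clock: 4.05
tcp_pos: [0.4838, 0.0087, 0.1625]
orientation: [-0.001, -0.016, 1.0, 0.0]
wrist_force: [1.6, -0.3, -5.0]
finger_gap: 0.0267
```

Call:
step_arm(
  series=[
    [[0,-5,0],0,255],
    [[0,-9,0],0,255],
    [[0,-9.8,-1],0,255],
    [[0,-9.8,-2.5],0,255],
    [[0,-9.8,-3.5],0,255],
  ],
  newtons=20,
)

```text
clock: 4.68
tcp_pos: [0.4825, -0.0878, 0.1253]
orientation: [-0.002, -0.017, 1.0, 0.001]
wrist_force: [-0.2, 0.8, -3.5]
finger_gap: 0.0267
```

```bash
python3 - <<'E'
from h import *
c=cam('wrist');cv2.imwrite('pics/w4.png',c['img']);d=cam('scene');cv2.imwrite('pics/s4.png',cv2.resize(d['img'][100:300,125:305],None,fx=3,fy=3,interpolation=cv2.INTER_CUBIC))
s=env.get_state();print(s['tcp_pos'],s['clock'],s['finger_gap'],s['wrist_force'],s['ft_torque'])
E
```

```text
[ 0.48228586 -0.08764429  0.12535647] 4.775 0.026981058884955934 [ 0.06577329 -0.5420651  -4.91132766] [ 0.0102578   0.12932898 -0.02573719]
```

View pics/w4.png

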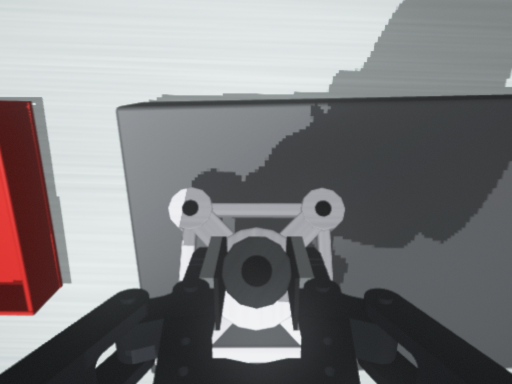

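View pics/s4.png

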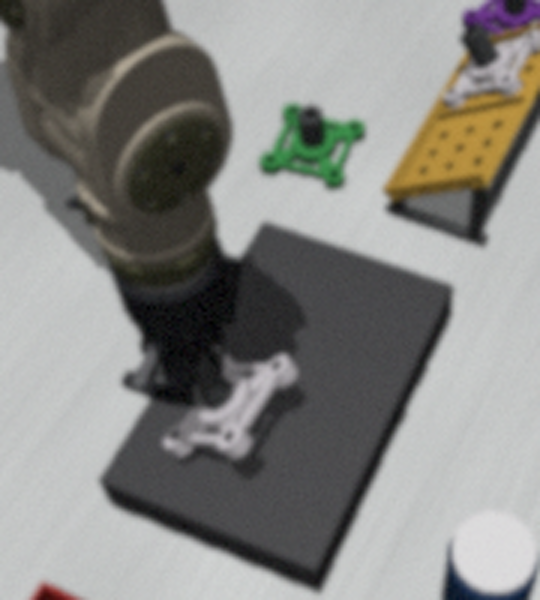

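The tilted bracket is over the plate's far half. Lowering slowly to first contact.

Call:
step_arm(
  series=[
    [[0,0,-0.5],0,255],
    [[0,0,-1.0],0,255],
    [[0,0,-1.3],0,255],
    [[0,0,-1.5],0,255],
    [[0,0,-1.65],0,255],
  ],
)

```text
clock: 5.4
tcp_pos: [0.4829, -0.0877, 0.1095]
orientation: [-0.002, -0.017, 1.0, 0.001]
wrist_force: [0.3, 2.4, 5.0]
finger_gap: 0.0267
```

Call:
step_arm(
  series=[
    [[0,0,-0.1],0,255],
    [[0,0,-0.2],0,255],
    [[0,0,-0.3],0,255],
  ],
)

```text
clock: 5.78
tcp_pos: [0.4848, -0.0877, 0.1087]
orientation: [0.0, -0.017, 1.0, 0.001]
wrist_force: [0.5, 4.8, 12.7]
finger_gap: 0.027
```

Call:
step_arm(
  series=[
    [[0.4,0,0],0,255],
    [[0.8,0,-0.1],0,255],
    [[1.2,0,-0.25],0,255],
    [[1.6,0,-0.4],0,255],
    [[1.6,0,-0.4],0,255],
  ],
)

```text
clock: 6.4
tcp_pos: [0.502, -0.0877, 0.105]
orientation: [0.001, -0.017, 1.0, 0.001]
wrist_force: [-0.0, 2.3, 5.5]
finger_gap: 0.0269
```

```bash
python3 - <<'E'
from h import *
c=cam('wrist');cv2.imwrite('pics/w5.png',c['img']);d=cam('scene');cv2.imwrite('pics/s5.png',cv2.resize(d['img'][180:290,150:280],None,fx=4,fy=4,interpolation=cv2.INTER_CUBIC))
s=env.get_state();print(s['tcp_pos'],s['clock'],s['finger_gap'],s['wrist_force'],s['ft_torque'])
E
```

```text
[ 0.50193529 -0.08768362  0.10504119] 6.5 0.027065164390607487 [-0.38733269  1.95015723  4.94663506] [ 0.35428796  0.26039679 -0.02898861]
```

View pics/w5.png

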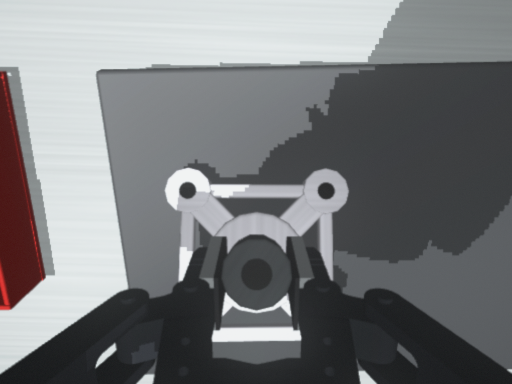

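View pics/s5.png

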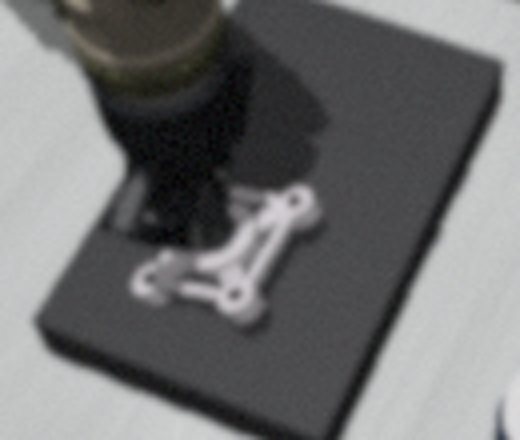

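The bracket is pivoting upright on its robot-side feet, as intended. Continuing.

Call:
step_arm(
  series=[
    [[0.4,0,-0.25],0,255],
    [[0.8,0,-0.45],0,255],
    [[1.2,0,-0.7],0,255],
    [[1.5,0,-0.95],0,255],
    [[1.5,0,-0.95],0,255],
  ],
)

```text
clock: 7.12
tcp_pos: [0.5182, -0.0876, 0.0956]
orientation: [0.002, -0.017, 1.0, 0.001]
wrist_force: [2.8, 3.5, 2.7]
finger_gap: 0.0267
```

Call:
step_arm(
  series=[
    [[0.2,0,-0.2],0,255],
    [[0.3,0,-0.3],0,255],
    [[0.4,0,-0.4],0,255],
    [[0.4,0,-0.4],0,255],
  ],
)

```text
clock: 7.62
tcp_pos: [0.5228, -0.0877, 0.0918]
orientation: [0.003, -0.017, 1.0, 0.001]
wrist_force: [2.1, 3.7, 3.7]
finger_gap: 0.0266
```

```bash
python3 - <<'E'
from h import *
c=cam('wrist');cv2.imwrite('pics/w6.png',c['img']);d=cam('scene');cv2.imwrite('pics/s6.png',cv2.resize(d['img'][180:290,150:280],None,fx=4,fy=4,interpolation=cv2.INTER_CUBIC))
s=env.get_state();print(s['tcp_pos'],s['clock'],s['finger_gap'],s['wrist_force'],s['ft_torque'])
E
```

```text
[ 0.5227146  -0.08767587  0.09179989] 7.725 0.026802994688633477 [3.0937434  3.39259758 4.01839002] [ 0.49464083 -0.38176281 -0.00240418]
```

View pics/w6.png

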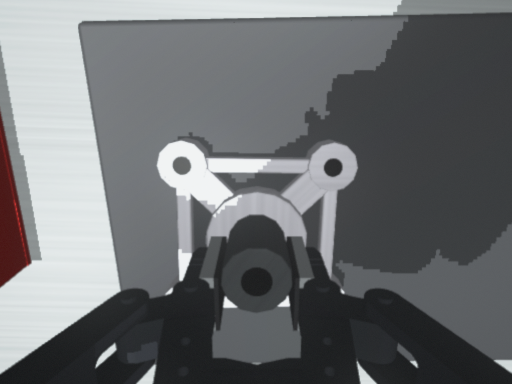

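View pics/s6.png

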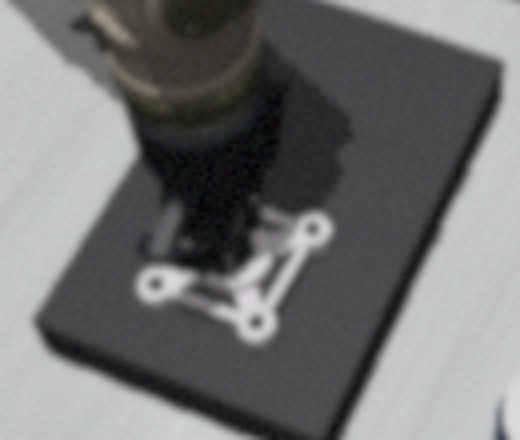

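```bash
python3 - <<'E'
from h import *
c=cam('wrist')
print(onz(c,182,165,.074),onz(c,333,167,.074),'top',onz(c,257,281,.118))
print(env.get_state()['tau'])
E
```

```text
[ 0.48726257 -0.12465213  0.074     ] [ 0.48568904 -0.05243691  0.074     ] top [ 0.5212348  -0.08771595  0.118     ]
[-1.72381852e+00 -4.23239601e+01  2.40866733e+01  6.24128524e-01
 -9.18102488e-01 -7.06254054e-03]
```

Feet and post top agree to within about 1 mm, so it is upright. Letting go.

Call:
step_arm(
  series=[
    [[0,0,0],0,150],
    [[0,0,0],0,100],
    [[0,0,0],0,0],
    [[0,0,0],0,0],
    [[0,0,0],0,0],
  ],
)

```text
clock: 8.4
tcp_pos: [0.5226, -0.0877, 0.0917]
orientation: [0.003, -0.017, 1.0, 0.001]
wrist_force: [0.4, -0.7, -0.0]
finger_gap: 0.0855
```

Call:
step_arm(
  series=[
    [[0,0,4],0,0],
    [[0,0,8],0,0],
    [[0,2,10.5],0,0],
    [[0,6,11],0,0],
    [[0,10,11],0,0],
  ],
)

```text
clock: 9.02
tcp_pos: [0.5231, 0.0129, 0.2027]
orientation: [0.004, -0.017, 1.0, 0.001]
wrist_force: [1.7, 0.1, -0.2]
finger_gap: 0.0853
```

```bash
python3 - <<'E'
from h import *
c=cam('wrist');cv2.imwrite('pics/w7.png',c['img']);d=cam('scene');cv2.imwrite('pics/s7.png',cv2.resize(d['img'][180:290,150:280],None,fx=4,fy=4,interpolation=cv2.INTER_CUBIC))
s=env.get_state();print(s['tcp_pos'],s['clock'],s['finger_gap'],s['wrist_force'],s['ft_torque'])
E
```

```text
[0.52228817 0.01521669 0.20211898] 9.125 0.0850137297080795 [ 0.45927201 -0.0517206  -0.28600438] [-0.00825563  0.00105423 -0.01293638]
```

View pics/w7.png

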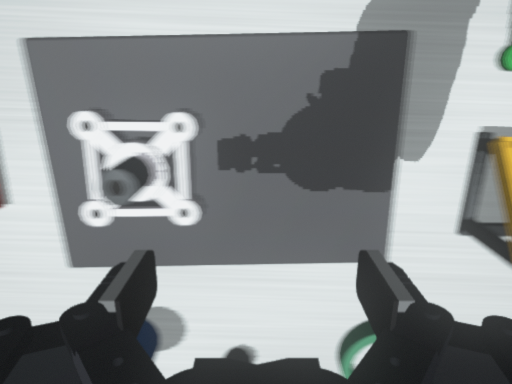

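View pics/s7.png

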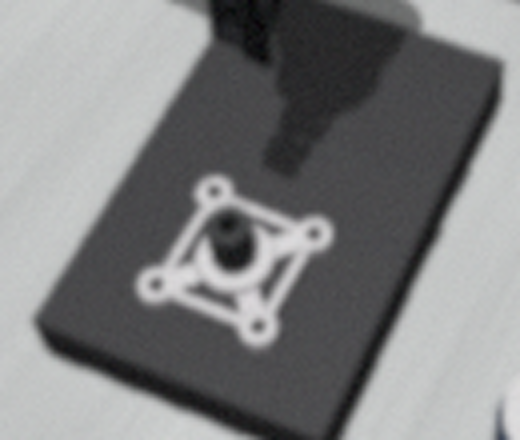

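The first bracket stands free on the plate (wrist view, around (137,168)). Now fetching the second.

Call:
step_arm(
  series=[
    [[0,6,0],0,0],
    [[-0.5,12,0],0,0],
    [[-1,18,0],0,0],
    [[-1.3,24,0],0,0],
    [[-1.6,30,0],0,0],
  ],
)

```text
clock: 9.75
tcp_pos: [0.5064, 0.3166, 0.2021]
orientation: [0.003, -0.019, 1.0, 0.001]
wrist_force: [0.7, -0.6, 0.1]
finger_gap: 0.0853
```

Call:
step_arm(
  series=[
    [[0,6,0],0,0],
    [[0,9,0],0,0],
    [[0,9.2,0],0,0],
  ],
)

```text
clock: 10.12
tcp_pos: [0.5061, 0.4102, 0.2012]
orientation: [0.003, -0.021, 1.0, 0.001]
wrist_force: [-0.3, -1.4, 0.4]
finger_gap: 0.0853
```

```bash
python3 - <<'E'
from h import *
c=cam('wrist');cv2.imwrite('pics/w8.png',cv2.resize(c['img'],None,fx=1.5,fy=1.5));np.save('w8.npy',c,allow_pickle=True)
s=env.get_state();print(s['tcp_pos'],s['clock'],s['orientation'])
E
```

```text
[0.50624509 0.40908502 0.20135683] 10.175 [ 2.85063578e-03 -1.98190669e-02  9.99799221e-01  7.71876949e-04]
```

View pics/w8.png

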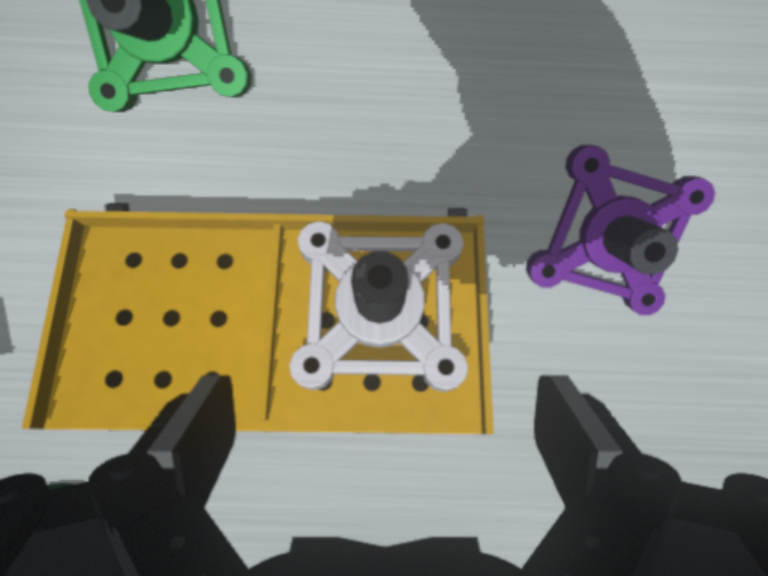

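The far bracket's post top is at (380,277), nearly centred between the fingers. Purple is to the right at (648,250), outside the finger path.

```bash
python3 - <<'E'
from h import *
c=np.load('w8.npy',allow_pickle=True).item()
W=lambda x,y:((x+.5)/1.5-.5,(y+.5)/1.5-.5)
print(onz(c,*W(380,277),.1115))
r=np.radians(35);g=.014*np.cos(r);f=.036*np.sin(r);fs=[(318,240),(443,242),(312,365),(446,368)]
P=np.array([onz(c,*W(*fs[i]),.064+g+(-f if i<2 else f)) for i in range(4)]);print(P.round(4),P.mean(0)+[.014*np.sin(r),0,-g])
print(onz(c,*W(655,250),.058), env.get_state()['tcp_pos'])
E
```

```text
[0.50149234 0.40778024 0.1115    ]
[[0.4984 0.3718 0.0548]
 [0.4966 0.4433 0.0548]
 [0.5565 0.3738 0.0961]
 [0.5554 0.4449 0.0961]] [0.53476125 0.40844142 0.064     ]
[0.49551379 0.56357821 0.058     ] [0.50624509 0.40908502 0.20135683]
```

Call:
step_arm(
  series=[
    [[0.1,-0.1,-5],0,0],
    [[0.1,-0.1,-9.5],0,0],
    [[0.1,-0.1,-11.7],0,0],
    [[0.1,-0.1,-11.7],0,0],
    [[0.1,-0.1,-11.7],0,255],
  ],
  newtons=35,
)

```text
clock: 10.8
tcp_pos: [0.5083, 0.4075, 0.0858]
orientation: [0.004, -0.019, 1.0, 0.001]
wrist_force: [-0.2, -0.3, 0.7]
finger_gap: 0.0699
```

Call:
step_arm(
  series=[
    [[0,0,0],0,255],
    [[0,0,0],0,255],
    [[0,0,0],0,255],
    [[0,0,0],0,255],
    [[0,0,0],0,255],
  ],
)

```text
clock: 11.42
tcp_pos: [0.509, 0.4081, 0.0873]
orientation: [0.005, -0.019, 1.0, 0.002]
wrist_force: [-0.6, -0.3, 5.0]
finger_gap: 0.0271
```

Call:
step_arm(
  series=[
    [[0,0,0.6],0,255],
    [[0,0,2],0,255],
    [[0,0,5],0,255],
    [[0,0,8],0,255],
    [[0,0,8],0,255],
  ],
)

```text
clock: 12.05
tcp_pos: [0.5106, 0.4091, 0.1704]
orientation: [0.007, -0.019, 1.0, 0.003]
wrist_force: [1.4, -0.8, -3.7]
finger_gap: 0.027
```

```bash
python3 - <<'E'
from h import *
c=cam('wrist');cv2.imwrite('pics/w9.png',c['img'])
s=env.get_state();print(s['tcp_pos'],s['clock'],s['finger_gap'],s['wrist_force'],s['ft_torque'])
E
```

```text
[0.50964353 0.40844238 0.16827416] 12.1 0.0269928379406284 [-0.41638949  1.27672627 -3.70354305] [-0.05258753  0.07464588  0.0260974 ]
```

View pics/w9.png

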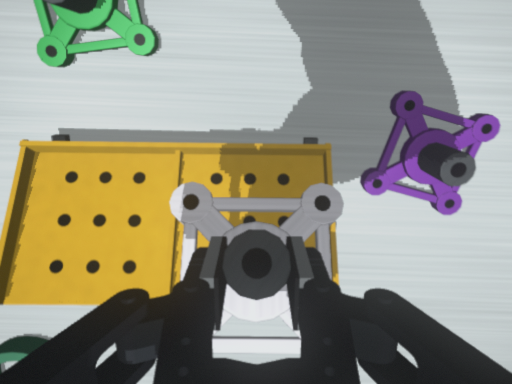

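Call:
step_arm(
  series=[
    [[-0.5,-4,0.3],0,255],
    [[-1,-10,0.3],0,255],
    [[-1.5,-16,0.3],0,255],
    [[-2.3,-22,0.3],0,255],
    [[-3,-28,0],0,255],
  ],
)

```text
clock: 12.72
tcp_pos: [0.4782, 0.1266, 0.1667]
orientation: [0.005, -0.019, 1.0, 0.002]
wrist_force: [0.9, -1.0, -3.6]
finger_gap: 0.027
```

Call:
step_arm(
  series=[
    [[-0.2,-4,0],0,255],
    [[-0.2,-6,-1],0,255],
    [[-0.2,-6.6,-2.5],0,255],
    [[-0.2,-6.6,-4],0,255],
    [[-0.2,-6.6,-4.5],0,255],
  ],
  newtons=20,
)

```text
clock: 13.35
tcp_pos: [0.4748, 0.0615, 0.1197]
orientation: [0.003, -0.02, 1.0, 0.002]
wrist_force: [0.1, -0.2, -3.3]
finger_gap: 0.0269
```

```bash
python3 - <<'E'
from h import *
c=cam('wrist');cv2.imwrite('pics/w10.png',c['img'])
s=env.get_state();print(s['tcp_pos'],s['clock'],s['finger_gap'],s['wrist_force'],s['ft_torque'])
E
```

```text
[0.47493227 0.06157358 0.11976733] 13.4 0.02654191076227256 [ 0.35279611 -0.26153567 -4.60601637] [-0.02824253  0.01174141  0.00300337]
```

View pics/w10.png

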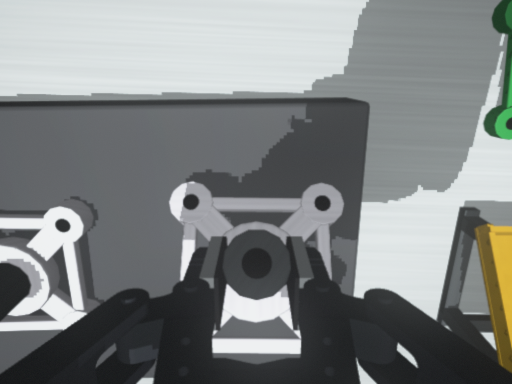

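The second bracket is over the near half, clear of the first (whose foot shows at (62,226)). Shifting slightly inward and lowering.

Call:
step_arm(
  series=[
    [[0,-0.6,0],0,255],
    [[0,-0.8,-0.3],0,255],
    [[0,-0.8,-0.5],0,255],
    [[0,-0.8,-0.65],0,255],
    [[0,-0.8,-0.8],0,255],
  ],
)

```text
clock: 14.02
tcp_pos: [0.4757, 0.0536, 0.1125]
orientation: [0.004, -0.02, 1.0, 0.002]
wrist_force: [-1.4, -0.3, 5.6]
finger_gap: 0.0267
```

Call:
step_arm(
  series=[
    [[0,0,-0.1],0,255],
    [[0,0,-0.2],0,255],
    [[0,0,-0.25],0,255],
  ],
)

```text
clock: 14.4
tcp_pos: [0.4774, 0.0537, 0.1118]
orientation: [0.006, -0.02, 1.0, 0.002]
wrist_force: [0.7, 0.8, 9.8]
finger_gap: 0.0269
```

Call:
step_arm(
  series=[
    [[0.4,0,0],0,255],
    [[0.8,0,-0.1],0,255],
    [[1.2,0,-0.25],0,255],
    [[1.6,0,-0.4],0,255],
    [[1.6,0,-0.4],0,255],
  ],
)

```text
clock: 15.02
tcp_pos: [0.4946, 0.0539, 0.108]
orientation: [0.007, -0.02, 1.0, 0.003]
wrist_force: [0.2, 2.5, 4.4]
finger_gap: 0.0263
```

Call:
step_arm(
  series=[
    [[0.4,0,-0.2],0,255],
    [[0.8,0,-0.45],0,255],
    [[1.2,0,-0.7],0,255],
    [[1.5,0,-0.95],0,255],
    [[1.5,0,-0.95],0,255],
  ],
)

```text
clock: 15.65
tcp_pos: [0.5108, 0.0541, 0.0987]
orientation: [0.008, -0.02, 1.0, 0.003]
wrist_force: [1.7, 2.6, 4.1]
finger_gap: 0.0266
```

Call:
step_arm(
  series=[
    [[0.2,0,-0.2],0,255],
    [[0.4,0,-0.3],0,255],
    [[0.55,0,-0.4],0,255],
    [[0.55,0,-0.4],0,255],
  ],
)

```text
clock: 16.15
tcp_pos: [0.5163, 0.0541, 0.0944]
orientation: [0.008, -0.02, 1.0, 0.003]
wrist_force: [0.8, 1.7, 2.7]
finger_gap: 0.0266
```

```bash
python3 - <<'E'
from h import *
c=cam('wrist');cv2.imwrite('pics/w11.png',c['img'])
np.save('w11.npy',c,allow_pickle=True)
s=env.get_state();print(s['tcp_pos'],s['clock'],s['finger_gap'],s['wrist_force'],s['ft_torque'])
E
```

```text
[0.51624652 0.05405196 0.094473  ] 16.2 0.026851902336035894 [-0.44589019  1.99965008  3.77789667] [0.18425035 0.14987376 0.01540245]
```

View pics/w11.png

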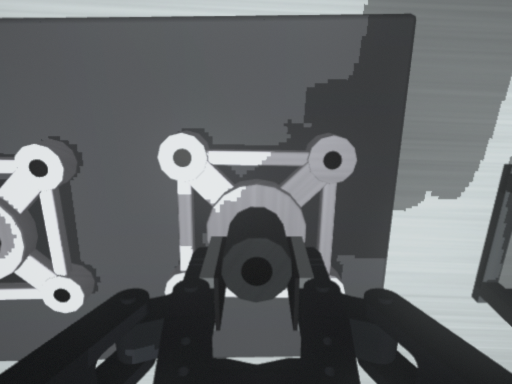

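```bash
python3 - <<'E'
from h import *
c=np.load('w11.npy',allow_pickle=True).item()
print(onz(c,182,157,.074),onz(c,333,160,.074),'top',onz(c,257,270,.118))
print('other',onz(c,38,168,.074),onz(c,62,295,.074))
E
```

```text
[0.47780772 0.01658969 0.074     ] [0.4763225  0.08932758 0.074     ] top [0.51126415 0.05377918 0.118     ]
other [ 0.48612807 -0.0529177   0.074     ] [ 0.55816277 -0.05102113  0.074     ]
```

The bracket leans back about 2°. One more small press to the plate, then let go.

Call:
step_arm(
  series=[
    [[0.2,0,-0.1],0,255],
    [[0.3,0,-0.15],0,255],
    [[0.3,0,-0.15],0,255],
  ],
)

```text
clock: 16.58
tcp_pos: [0.5185, 0.054, 0.0926]
orientation: [0.007, -0.02, 1.0, 0.003]
wrist_force: [-1.4, 1.2, 1.4]
finger_gap: 0.0269
```

Call:
step_arm(
  series=[
    [[0,0,0],0,150],
    [[0,0,0],0,100],
    [[0,0,0],0,0],
    [[0,0,0],0,0],
    [[0,0,0],0,0],
  ],
)

```text
clock: 17.2
tcp_pos: [0.5186, 0.0539, 0.0926]
orientation: [0.007, -0.02, 1.0, 0.003]
wrist_force: [-0.1, 0.8, 0.4]
finger_gap: 0.0852
```

Call:
step_arm(
  series=[
    [[0,0,4],0,0],
    [[0,0,8],0,0],
    [[0,-3,8],0,200],
    [[0,-6,8],0,255],
    [[0,-7,8],0,255],
  ],
)

```text
clock: 17.82
tcp_pos: [0.5186, -0.0173, 0.1727]
orientation: [0.007, -0.019, 1.0, 0.003]
wrist_force: [-0.1, 0.5, 0.1]
finger_gap: 0.032
```

```bash
python3 - <<'E'
from h import *
c=cam('wrist');cv2.imwrite('pics/w12.png',cv2.resize(c['img'],None,fx=1.5,fy=1.5));np.save('w12.npy',c,allow_pickle=True)
s=env.get_state();print(s['tcp_pos'],s['clock'],s['finger_gap'],s['wrist_force'],s['ft_torque'],s['joint_pos'])
E
```

```text
[ 0.51863383 -0.01767722  0.17258929] 17.875 0.024493308516098256 [ 0.46864393 -1.83533107 -0.55120736] [-0.05621215 -0.02197986 -0.020311  ] [-0.19330816  0.22000185 -0.22466925  1.11336308  0.00761152 -0.23185296]
```

View pics/w12.png

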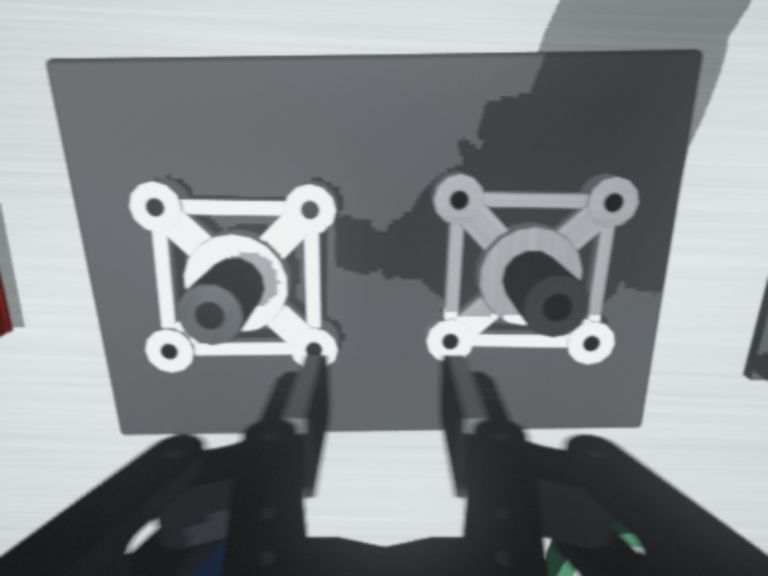

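Both brackets stand free on the plate. A's feet are at (155,207), (310,209), (169,351) and (314,350); B's are at (459,200), (613,202), (450,341) and (591,343). Computing the foot positions for the press test.

```bash
python3 - <<'E'
from h import *
c=np.load('w12.npy',allow_pickle=True).item()
W=lambda x,y:((x+.5)/1.5-.5,(y+.5)/1.5-.5)
for n,fs,t in [('A',[(155,207),(310,209),(169,351),(314,350)],(210,316)),('B',[(459,200),(613,202),(450,341),(591,343)],(558,308))]:
    P=np.array([onz(c,*W(*f),.074) for f in fs]); print(n,P.round(4).tolist(),P.mean(0).round(4),'top',onz(c,*W(*t),.118).round(4))
    d=lambda i,j:np.linalg.norm(P[i]-P[j]).round(4)
    print(d(0,1),d(2,3),d(0,2),d(1,3))
E
```

```text
A [[0.4875, -0.1254, 0.074], [0.4856, -0.0533, 0.074], [0.5615, -0.1256, 0.074], [0.5582, -0.0516, 0.074]] [ 0.5232 -0.089   0.074 ] top [ 0.523  -0.0884  0.118 ]
0.0721 0.074 0.074 0.0726
B [[0.4786, 0.016, 0.074], [0.4768, 0.0878, 0.074], [0.5505, 0.0175, 0.074], [0.5488, 0.0895, 0.074]] [0.5137 0.0527 0.074 ] top [0.5141 0.0532 0.118 ]
0.0719 0.072 0.0719 0.0721
```

Call:
step_arm(
  series=[
    [[-1.7,-2,-2],0,255],
    [[-3.3,-3.55,-4],0,255],
    [[-3.3,-3.55,-7.5],0,255],
    [[-3.3,-3.55,-9],0,255],
    [[-3.3,-3.55,-9],0,255],
  ],
  newtons=40,
)

```text
clock: 18.5
tcp_pos: [0.4849, -0.0524, 0.0818]
orientation: [0.006, -0.02, 1.0, 0.003]
wrist_force: [0.1, -1.3, 0.0]
finger_gap: 0.0003
```

```bash
cat > snap.py <<'E'
import sys
from h import *
n=sys.argv[1];c=cam('wrist');cv2.imwrite(f'pics/{n}.png',c['img']);np.save(f'{n}.npy',c,allow_pickle=True)
s=env.get_state();print(s['tcp_pos'].round(4),s['clock'],s['finger_gap'],s['wrist_force'].round(2))
E
python3 snap.py a1
```

```text
[ 0.4858 -0.0527  0.0828] 18.55 -3.659606273828973e-05 [-0.59 -0.52 -0.43]
```

View pics/a1.png

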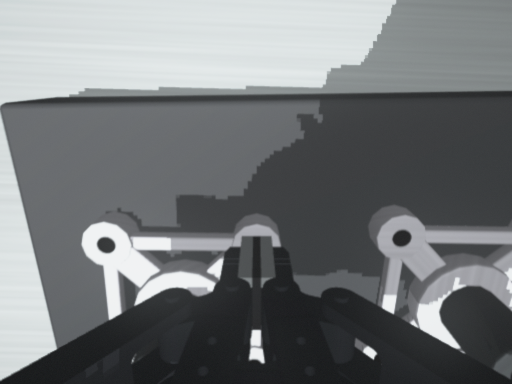

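The shut fingertips sit over foot A1 at (257,235), with no contact force yet. Pressing in small steps.

Call:
step_arm(
  series=[
    [[0,0,-0.3],0,255],
    [[0,0,-0.5],0,255],
    [[0,0,-0.65],0,255],
    [[0,0,-0.75],0,255],
    [[0,0,-0.75],0,255],
  ],
)

```text
clock: 19.18
tcp_pos: [0.4858, -0.0527, 0.0752]
orientation: [0.007, -0.02, 1.0, 0.003]
wrist_force: [0.1, 0.2, -0.1]
finger_gap: -0.0001
```

Call:
step_arm(
  series=[
    [[0,0,-0.1],0,255],
    [[0,0,-0.2],0,255],
    [[0,0,-0.2],0,255],
  ],
)

```text
clock: 19.55
tcp_pos: [0.4859, -0.0528, 0.0741]
orientation: [0.007, -0.02, 1.0, 0.002]
wrist_force: [-2.6, 1.5, 8.9]
finger_gap: 0.0002
```

```bash
python3 snap.py a1p
```

```text
[ 0.4859 -0.0528  0.0741] 19.6 6.389228299127574e-05 [-2.36  0.01  6.53]
```

View pics/a1p.png

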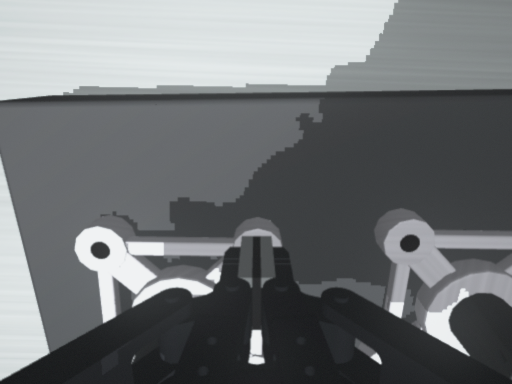

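A1 is solid at z=74 mm with 8 N, so that foot was already down. Now its opposite, A2.

Call:
step_arm(
  series=[
    [[0,0,3],0,255],
    [[0,0,7],0,255],
    [[3.5,-3.5,8],0,255],
    [[7.3,-7.2,8],0,255],
    [[7.3,-7.2,8],0,255],
  ],
)

```text
clock: 20.23
tcp_pos: [0.5614, -0.1275, 0.1536]
orientation: [0.008, -0.018, 1.0, 0.002]
wrist_force: [-1.4, 0.7, -0.6]
finger_gap: 0.0
```

Call:
step_arm(
  series=[
    [[0,0,-3],0,255],
    [[0,0,-6],0,255],
    [[0,0,-7],0,255],
    [[0,0,-7.2],0,255],
  ],
)

```text
clock: 20.72
tcp_pos: [0.5607, -0.127, 0.0813]
orientation: [0.007, -0.018, 1.0, 0.002]
wrist_force: [-0.2, 0.4, 0.8]
finger_gap: -0.0
```

```bash
python3 snap.py a2
```

```text
[ 0.5613 -0.1273  0.0819] 20.775 0.00015231541637594255 [ 0.3  -0.63 -0.02]
```

View pics/a2.png

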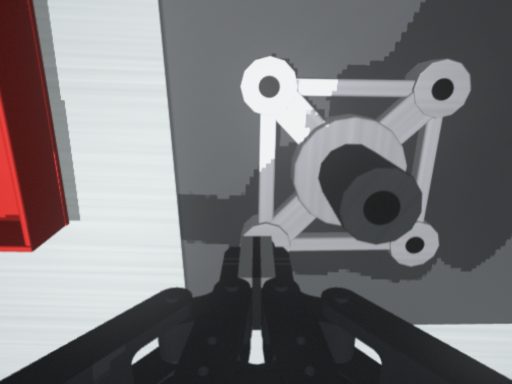

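Call:
step_arm(
  series=[
    [[-0.1,0.3,-0.2],0,255],
    [[-0.1,0.3,-0.3],0,255],
    [[-0.1,0.3,-0.4],0,255],
    [[-0.1,0.3,-0.5],0,255],
  ],
)

```text
clock: 21.28
tcp_pos: [0.5609, -0.1245, 0.0773]
orientation: [0.009, -0.018, 1.0, 0.002]
wrist_force: [0.6, -0.3, 2.2]
finger_gap: 0.0002
```

Call:
step_arm(
  series=[
    [[0,0,-0.1],0,255],
    [[0,0,-0.2],0,255],
    [[0,0,-0.3],0,255],
    [[0,0,-0.4],0,255],
    [[0,0,-0.4],0,255],
  ],
)

```text
clock: 21.9
tcp_pos: [0.5615, -0.125, 0.0749]
orientation: [0.01, -0.018, 1.0, 0.001]
wrist_force: [-1.0, -0.9, 10.4]
finger_gap: 0.0001
```

```bash
python3 snap.py a2p
```

```text
[ 0.5615 -0.125   0.0749] 21.95 0.00016391551525260303 [-0.97 -0.8   9.89]
```

View pics/a2p.png

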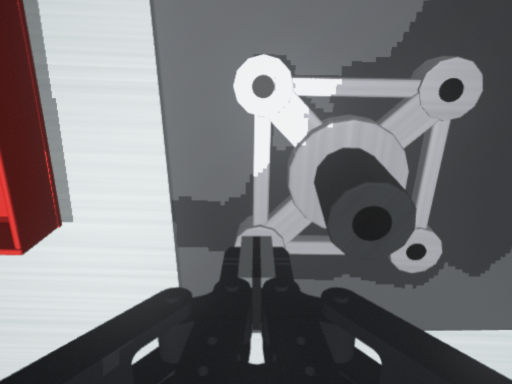

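A2 gave first contact near 77–78 mm and moved down to 75 mm. Checking the post motion between the two pictures.

```bash
python3 - <<'E'
from h import *
for n,t,f in [('a2',(382,208),[(269,87),(443,89),(415,245)]),('a2p',(373,223),[(263,87),(452,90),(416,252)])]:
    c=np.load(n+'.npy',allow_pickle=True).item()
    print(n,onz(c,*t,.118).round(4),[onz(c,*p,.074).round(4)[:2].tolist() for p in f])
E
```

```text
a2 [ 0.523  -0.0876  0.118 ] [[0.4878, -0.1247], [0.486, -0.0524], [0.5582, -0.0508]]
a2p [ 0.5262 -0.0903  0.118 ] [[0.4885, -0.1254], [0.4869, -0.0504], [0.5593, -0.0512]]
```

A's post top swung about 4.2 mm (about 4°) when A2 was pressed, so A rocks. Now the same test on B, all four feet, starting with B2.

Call:
step_arm(
  series=[
    [[0,0,3],0,255],
    [[0,0,8],0,255],
    [[0,5,8],0,255],
    [[-0.5,11,8],0,255],
    [[-1.1,14.2,7],0,255],
  ],
)

```text
clock: 22.58
tcp_pos: [0.5502, 0.0194, 0.1452]
orientation: [0.01, -0.019, 1.0, 0.001]
wrist_force: [0.8, 0.4, -0.4]
finger_gap: -0.0
```

Call:
step_arm(
  series=[
    [[0,0,0],0,255],
    [[0,0,-3],0,255],
    [[0,0,-6],0,255],
    [[0,0,-6.4],0,255],
  ],
)

```text
clock: 23.08
tcp_pos: [0.5483, 0.0188, 0.0791]
orientation: [0.007, -0.019, 1.0, 0.002]
wrist_force: [-0.4, 0.6, 1.0]
finger_gap: 0.0001
```

```bash
python3 snap.py b2
```

```text
[0.5491 0.0188 0.0799] 23.125 0.0002386572144166414 [-0.81  0.04 -0.06]
```

View pics/b2.png

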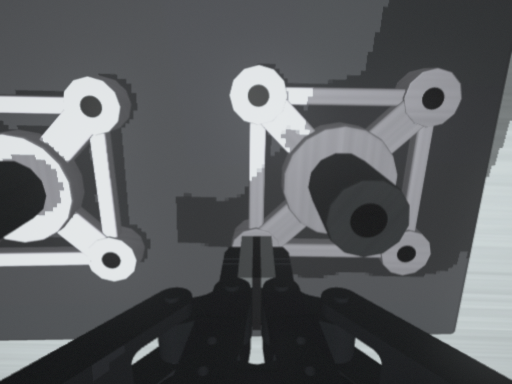

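The tips are over B2 at (257,240), with no contact at 80 mm. Pressing.

Call:
step_arm(
  series=[
    [[0,0,-0.2],0,255],
    [[0,0,-0.35],0,255],
    [[0,0,-0.5],0,255],
    [[0,0,-0.55],0,255],
  ],
)

```text
clock: 23.62
tcp_pos: [0.5493, 0.0188, 0.0747]
orientation: [0.009, -0.019, 1.0, 0.001]
wrist_force: [0.2, -0.7, -0.1]
finger_gap: 0.0003
```

Call:
step_arm(
  series=[
    [[0,0,-0.1],0,255],
    [[0,0,-0.2],0,255],
    [[0,0,-0.25],0,255],
    [[0,0,-0.25],0,255],
  ],
)

```text
clock: 24.12
tcp_pos: [0.5494, 0.0188, 0.074]
orientation: [0.009, -0.019, 1.0, 0.001]
wrist_force: [-4.1, 1.4, 13.5]
finger_gap: -0.0001
```

```bash
python3 snap.py b2p
```

```text
[0.5495 0.0188 0.0741] 24.175 -0.0001620315193122512 [-5.28  0.3  11.63]
```

Call:
step_arm(
  series=[
    [[0,0,3],0,255],
    [[0,0,7],0,255],
    [[-3.5,3.4,8],0,255],
    [[-7.3,6.9,8],0,255],
    [[-7.3,6.9,8],0,255],
  ],
)

```text
clock: 24.8
tcp_pos: [0.4735, 0.0896, 0.1542]
orientation: [0.008, -0.021, 1.0, 0.001]
wrist_force: [0.7, 0.0, 0.6]
finger_gap: 0.0
```

Call:
step_arm(
  series=[
    [[0,0,-3],0,255],
    [[0,0,-6],0,255],
    [[0,0,-7.2],0,255],
    [[0,0,-7.4],0,255],
  ],
)

```text
clock: 25.3
tcp_pos: [0.4736, 0.0892, 0.0797]
orientation: [0.008, -0.02, 1.0, 0.001]
wrist_force: [0.3, 0.3, -0.2]
finger_gap: -0.0001
```

```bash
python3 snap.py b1
```

```text
[0.474  0.0893 0.0801] 25.35 -0.00024329773905495863 [ 0.22  0.32 -0.25]
```

View pics/b2p.png

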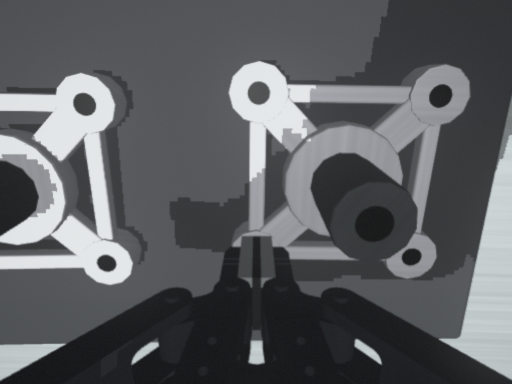

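View pics/b1.png

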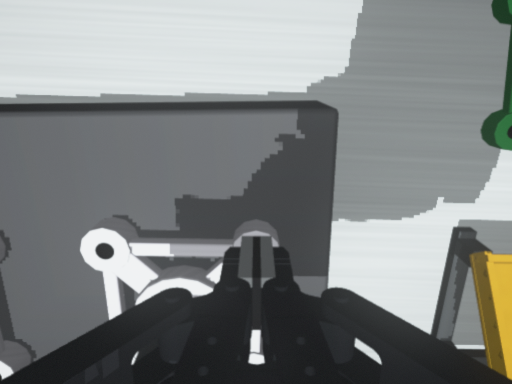

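B2 is solid at 74 mm with 13 N. Pressing its opposite, B1 (tips over it at (257,240)), then B0 and B3.

Call:
step_arm(
  series=[
    [[0.2,-0.1,-0.2],0,255],
    [[0.2,-0.1,-0.35],0,255],
    [[0.2,-0.1,-0.5],0,255],
    [[0.2,-0.1,-0.55],0,255],
  ],
)

```text
clock: 25.85
tcp_pos: [0.476, 0.0883, 0.0747]
orientation: [0.008, -0.02, 1.0, 0.001]
wrist_force: [0.0, -0.2, 0.3]
finger_gap: -0.0002
```

Call:
step_arm(
  series=[
    [[0,0,-0.1],0,255],
    [[0,0,-0.2],0,255],
    [[0,0,-0.25],0,255],
    [[0,0,-0.25],0,255],
  ],
)

```text
clock: 26.35
tcp_pos: [0.4761, 0.0883, 0.074]
orientation: [0.009, -0.021, 1.0, 0.001]
wrist_force: [-5.9, -0.1, 15.3]
finger_gap: 0.0002
```

```bash
python3 snap.py b1p
```

```text
[0.4761 0.0883 0.074 ] 26.4 -0.00017147764871871689 [-6.26 -0.83 14.95]
```

Call:
step_arm(
  series=[
    [[0,0,3],0,255],
    [[0,0,5],0,255],
    [[0.1,-3.5,5],0,255],
    [[0.2,-7.2,3],0,255],
    [[0.2,-7.2,0.8],0,255],
  ],
)

```text
clock: 27.02
tcp_pos: [0.4789, 0.0143, 0.0821]
orientation: [0.01, -0.019, 1.0, 0.001]
wrist_force: [-0.3, -0.9, -0.1]
finger_gap: 0.0
```

```bash
python3 snap.py b0
```

```text
[0.4766 0.0154 0.0791] 27.075 0.0003219534058644542 [-1.14  0.45 -2.07]
```

View pics/b0.png

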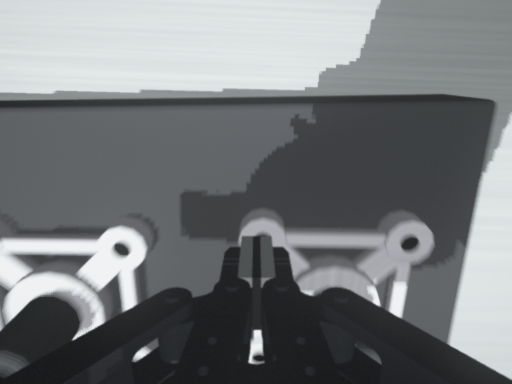

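B1 is solid at 74 mm with 15 N. The tips are now over B0 at (258,240). Pressing it.

Call:
step_arm(
  series=[
    [[0.1,0.1,-0.1],0,255],
    [[0.1,0.1,-0.3],0,255],
    [[0.1,0.1,-0.45],0,255],
    [[0.1,0.1,-0.45],0,255],
  ],
)

```text
clock: 27.58
tcp_pos: [0.4778, 0.0166, 0.075]
orientation: [0.008, -0.02, 1.0, 0.001]
wrist_force: [-0.6, 0.6, 0.1]
finger_gap: -0.0002
```

Call:
step_arm(
  series=[
    [[0,0,-0.1],0,255],
    [[0,0,-0.2],0,255],
    [[0,0,-0.25],0,255],
    [[0,0,-0.25],0,255],
  ],
)

```text
clock: 28.08
tcp_pos: [0.4781, 0.0168, 0.074]
orientation: [0.008, -0.02, 1.0, 0.001]
wrist_force: [-3.1, 0.2, 12.1]
finger_gap: -0.0004
```

```bash
python3 snap.py b0p
```

```text
[0.4781 0.0168 0.074 ] 28.125 0.00013742477339456148 [-4.04  0.63 13.25]
```

Call:
step_arm(
  series=[
    [[0,0,3],0,255],
    [[0,0,7],0,255],
    [[3.5,3.7,8],0,255],
    [[7.1,7.4,8],0,255],
    [[7.1,7.4,8],0,255],
  ],
)

```text
clock: 28.75
tcp_pos: [0.5514, 0.0928, 0.154]
orientation: [0.009, -0.021, 1.0, 0.002]
wrist_force: [-1.3, 0.1, -0.0]
finger_gap: 0.0002
```

Call:
step_arm(
  series=[
    [[0,0,-3],0,255],
    [[0,0,-6],0,255],
    [[0,0,-7.2],0,255],
    [[0,0,-7.4],0,255],
  ],
)

```text
clock: 29.25
tcp_pos: [0.5505, 0.0924, 0.0794]
orientation: [0.008, -0.021, 1.0, 0.002]
wrist_force: [-0.3, 0.2, -1.0]
finger_gap: -0.0003
```

```bash
python3 snap.py b3
```

```text
[0.5512 0.0924 0.08  ] 29.3 -9.71248764056515e-05 [-0.78 -0.55  0.7 ]
```

View pics/b3.png

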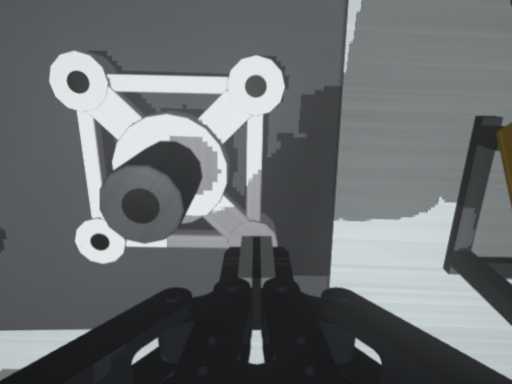

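B0 is solid too. Last foot on B: B3, with the tips at (257,240).

Call:
step_arm(
  series=[
    [[-0.1,-0.2,-0.2],0,255],
    [[-0.1,-0.2,-0.35],0,255],
    [[-0.1,-0.2,-0.5],0,255],
    [[-0.1,-0.2,-0.55],0,255],
  ],
)

```text
clock: 29.8
tcp_pos: [0.5502, 0.0905, 0.0747]
orientation: [0.009, -0.021, 1.0, 0.002]
wrist_force: [-0.1, -0.7, -0.2]
finger_gap: -0.0001
```

Call:
step_arm(
  series=[
    [[0,0,-0.1],0,255],
    [[0,0,-0.2],0,255],
    [[0,0,-0.25],0,255],
    [[0,0,-0.25],0,255],
  ],
)

```text
clock: 30.3
tcp_pos: [0.5503, 0.0905, 0.074]
orientation: [0.01, -0.021, 1.0, 0.002]
wrist_force: [-5.2, -0.0, 13.3]
finger_gap: -0.0002
```

```bash
python3 snap.py b3p; python3 - <<'E'
from h import *
c=cam('wrist');cv2.imwrite('pics/b3q.png',c['img'])
def top(n,g):
    c=np.load(n+'.npy',allow_pickle=True).item();x0,y0,w=*g,45
    im=cv2.cvtColor(c['img'],cv2.COLOR_BGR2GRAY);cv2.imwrite(f'pics/{n}_t.png',im[y0-w:y0+w,x0-w:x0+w])
for n,t in [('b2',(369,219)),('b2p',(375,224)),('b3',(141,206))]:
    c=np.load(n+'.npy',allow_pickle=True).item();print(n,onz(c,*t,.118).round(4))
E
```

```text
[0.5503 0.0905 0.074 ] 30.35 -0.0004890573055820218 [-4.53 -2.17 13.52]
b2 [0.5137 0.0536 0.118 ]
b2p [0.514  0.0538 0.118 ]
b3 [0.5143 0.0536 0.118 ]
```

View pics/b3p.png

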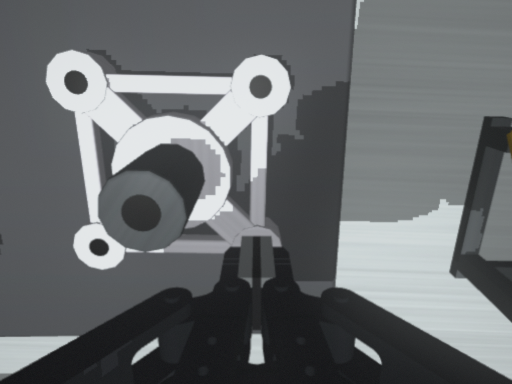

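B does not move: all four feet are solid at 74 mm, and the post top stays within 0.6 mm. One more press on A1 to confirm that A rocks back.

Call:
step_arm(
  series=[
    [[0,0,3],0,255],
    [[0,0,8],0,255],
    [[-2,-5,8],0,255],
    [[-4.3,-10,8],0,255],
    [[-6.5,-14.4,8],0,255],
  ],
)

```text
clock: 31.02
tcp_pos: [0.4847, -0.0548, 0.1543]
orientation: [0.01, -0.021, 1.0, 0.001]
wrist_force: [0.3, -0.4, 0.0]
finger_gap: -0.0003
```

Call:
step_arm(
  series=[
    [[0,0,-1],0,255],
    [[0,0,-4],0,255],
    [[0,0,-6.5],0,255],
    [[0,0,-7],0,255],
  ],
)

```text
clock: 31.52
tcp_pos: [0.4835, -0.0537, 0.0825]
orientation: [0.009, -0.022, 1.0, 0.002]
wrist_force: [-0.3, 0.7, 0.4]
finger_gap: -0.0
```

```bash
python3 snap.py a1b
```

```text
[ 0.4839 -0.0539  0.0829] 31.575 -0.00012128438904569866 [-0.42 -0.41 -0.38]
```

View pics/a1b.png

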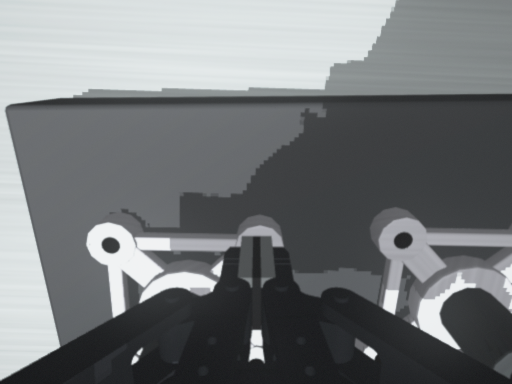

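Call:
step_arm(
  series=[
    [[0.1,0.1,-0.2],0,255],
    [[0.1,0.1,-0.4],0,255],
    [[0.1,0.1,-0.6],0,255],
    [[0.1,0.1,-0.8],0,255],
  ],
)

```text
clock: 32.08
tcp_pos: [0.4852, -0.053, 0.0751]
orientation: [0.009, -0.022, 1.0, 0.002]
wrist_force: [-0.7, 0.6, 0.3]
finger_gap: -0.0
```

Call:
step_arm(
  series=[
    [[0,0,-0.1],0,255],
    [[0,0,-0.2],0,255],
    [[0,0,-0.25],0,255],
    [[0,0,-0.25],0,255],
  ],
)

```text
clock: 32.58
tcp_pos: [0.4852, -0.053, 0.074]
orientation: [0.01, -0.022, 1.0, 0.002]
wrist_force: [-3.5, 0.7, 12.4]
finger_gap: -0.0
```

Call:
step_arm(
  series=[
    [[0,0,3],0,255],
    [[0,0,8],0,200],
    [[2,-1.8,10],0,100],
    [[3.8,-3.6,10],0,0],
    [[3.8,-3.6,10],0,0],
  ],
)

```text
clock: 33.2
tcp_pos: [0.5243, -0.0901, 0.1742]
orientation: [0.01, -0.021, 1.0, 0.001]
wrist_force: [-0.6, -0.4, 0.2]
finger_gap: 0.0717
```

Call:
step_arm(
  series=[
    [[0,0,0],0,0],
    [[0,0,0],0,0],
  ],
)

```text
clock: 33.45
tcp_pos: [0.5234, -0.0895, 0.1738]
orientation: [0.01, -0.021, 1.0, 0.002]
wrist_force: [-0.3, 0.6, -0.6]
finger_gap: 0.0855
```

```bash
python3 snap.py g1
```

```text
[ 0.5235 -0.0895  0.1739] 33.5 0.08520185093630338 [0.26 0.28 0.2 ]
```

View pics/g1.png

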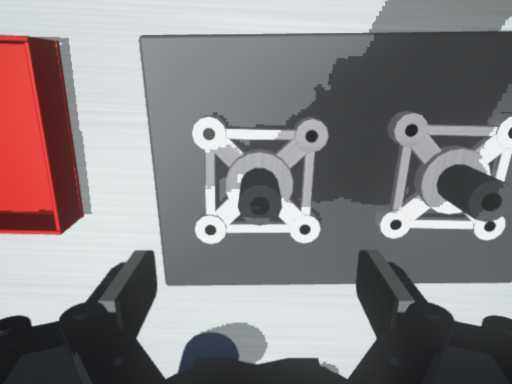

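A has settled back onto A1 (post top at (260,205)), so A is the rocking bracket. Grasping it.

Call:
step_arm(
  series=[
    [[0,0.1,-4],0,0],
    [[0,0.1,-7.5],0,0],
    [[0,0.1,-8.5],0,0],
    [[0,0.1,-8.5],0,100],
    [[0,0.1,-8.5],0,255],
  ],
  newtons=35,
)

```text
clock: 34.12
tcp_pos: [0.5246, -0.0888, 0.0904]
orientation: [0.011, -0.021, 1.0, 0.001]
wrist_force: [0.1, 0.9, 0.7]
finger_gap: 0.0512
```

Call:
step_arm(
  series=[
    [[0,0,0],0,255],
    [[0,0,0],0,255],
    [[0,0,0],0,255],
    [[0,0,0],0,255],
    [[0,0,0],0,255],
  ],
)

```text
clock: 34.75
tcp_pos: [0.5256, -0.0888, 0.092]
orientation: [0.012, -0.022, 1.0, 0.001]
wrist_force: [-1.5, 1.8, 5.4]
finger_gap: 0.0266
```

Call:
step_arm(
  series=[
    [[0,0,0.5],0,255],
    [[0,0,2],0,255],
    [[0,0,5],0,255],
    [[0,0,8],0,255],
    [[0,0,8],0,255],
  ],
)

```text
clock: 35.38
tcp_pos: [0.5275, -0.0895, 0.1748]
orientation: [0.015, -0.022, 1.0, -0.0]
wrist_force: [0.1, 0.3, -5.0]
finger_gap: 0.0264
```

```bash
python3 snap.py g2
```

```text
[ 0.5264 -0.0891  0.1729] 35.425 0.02685180053640072 [-0.62  0.29 -3.94]
```

View pics/g2.png

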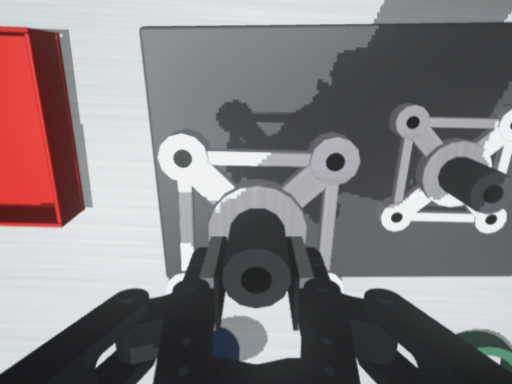

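The rocking bracket is lifted upright and B is undisturbed. Moving it over the tray.

Call:
step_arm(
  series=[
    [[-0.4,-5,0],0,255],
    [[-0.8,-11,0],0,255],
    [[-1.2,-17,0],0,255],
    [[-1.6,-23,0],0,255],
    [[-2,-26.4,0],0,255],
  ],
)

```text
clock: 36.05
tcp_pos: [0.505, -0.3556, 0.1705]
orientation: [0.012, -0.02, 1.0, 0.001]
wrist_force: [0.4, 0.7, -4.7]
finger_gap: 0.027
```

Call:
step_arm(
  series=[
    [[0,0,0],0,255],
    [[0,0,0],0,255],
  ],
)

```text
clock: 36.3
tcp_pos: [0.5039, -0.3547, 0.1684]
orientation: [0.011, -0.02, 1.0, 0.003]
wrist_force: [0.7, 0.3, -4.7]
finger_gap: 0.0268
```

```bash
python3 snap.py t1
```

```text
[ 0.5043 -0.3542  0.169 ] 36.35 0.026871285354046832 [-0.2   0.34 -3.88]
```

View pics/t1.png

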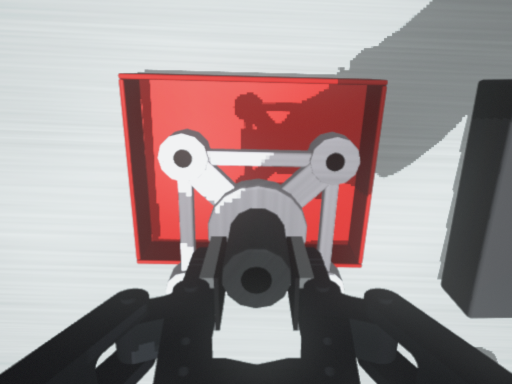

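```bash
python3 - <<'E'
from h import *
c=np.load('t1.npy',allow_pickle=True).item()
P=np.array([onz(c,*p,.042) for p in [(120,74),(386,80),(137,264),(363,265)]]);print(P.round(4),P.mean(0))
E
```

```text
[[ 0.4312 -0.4575  0.042 ]
 [ 0.4274 -0.2612  0.042 ]
 [ 0.5906 -0.4561  0.042 ]
 [ 0.584  -0.2562  0.042 ]] [ 0.50830687 -0.35774536  0.042     ]
```

The tray centre is at (0.508, −0.358), with measured sides of 158 × 198 mm (expected 160 × 200). Lowering.

Call:
step_arm(
  series=[
    [[0.4,-0.4,-3],0,255],
    [[0.4,-0.4,-6.5],0,255],
    [[0.4,-0.4,-10],0,255],
    [[0.4,-0.4,-12],0,255],
    [[0.4,-0.4,-12.6],0,255],
  ],
)

```text
clock: 36.98
tcp_pos: [0.5077, -0.3557, 0.0413]
orientation: [0.01, -0.022, 1.0, 0.004]
wrist_force: [0.4, 0.9, -5.1]
finger_gap: 0.0267
```

Call:
step_arm(
  series=[
    [[0,0,-0.2],0,255],
    [[0,0,-0.4],0,255],
    [[0,0,-0.6],0,255],
    [[0,0,-0.75],0,255],
  ],
)

```text
clock: 37.48
tcp_pos: [0.5083, -0.3562, 0.036]
orientation: [0.011, -0.022, 1.0, 0.003]
wrist_force: [-4.3, 3.2, 13.9]
finger_gap: 0.0268
```

On the tray floor. Letting go and withdrawing.

Call:
step_arm(
  series=[
    [[0,0,0.1],0,150],
    [[0,0,0.1],0,100],
    [[0,0,0.1],0,0],
    [[0,0,0.1],0,0],
    [[0,0,0.1],0,0],
  ],
)

```text
clock: 38.1
tcp_pos: [0.5083, -0.3561, 0.0368]
orientation: [0.011, -0.022, 1.0, 0.003]
wrist_force: [-0.1, 0.5, -0.6]
finger_gap: 0.0856
```

Call:
step_arm(
  series=[
    [[0,0,4],0,0],
    [[0,0,9],0,0],
    [[0,0,15],0,0],
    [[0,2,19],0,0],
    [[0,6,20],0,0],
  ],
)

```text
clock: 38.72
tcp_pos: [0.5096, -0.2977, 0.2403]
orientation: [0.013, -0.021, 1.0, 0.001]
wrist_force: [0.5, 0.5, -0.1]
finger_gap: 0.0855
```

Call:
step_arm(
  series=[
    [[-3,6,2],0,0],
    [[-6,10,3],0,0],
    [[-6,10,3],0,0],
    [[-6,10,3],0,0],
  ],
)

```text
clock: 39.22
tcp_pos: [0.45, -0.198, 0.2706]
orientation: [0.014, -0.021, 1.0, 0.001]
wrist_force: [0.4, -1.4, 0.3]
finger_gap: 0.0855
```

```bash
python3 snap.py e1; python3 - <<'E'
from h import *
for n in ['scene','top']:
    c=cam(n);cv2.imwrite(f'pics/{n}e.png',cv2.resize(c['img'],None,fx=1.5,fy=1.5))
E
```

```text
[ 0.4501 -0.1984  0.2702] 39.275 0.08503877375343358 [ 0.08 -0.26  0.58]
```

View pics/e1.png

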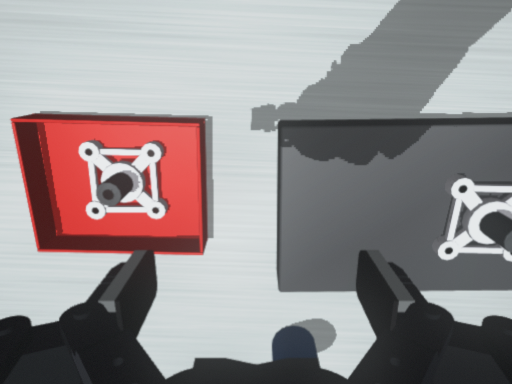

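View pics/scenee.png

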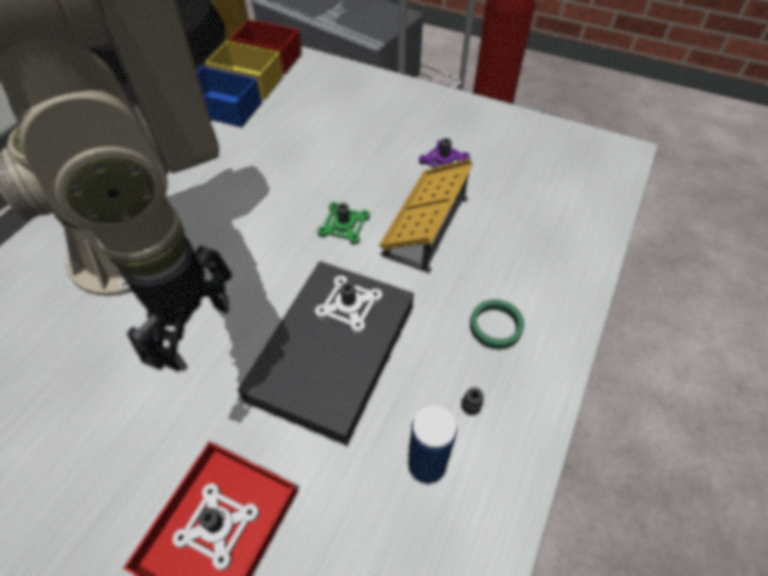

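View pics/tope.png

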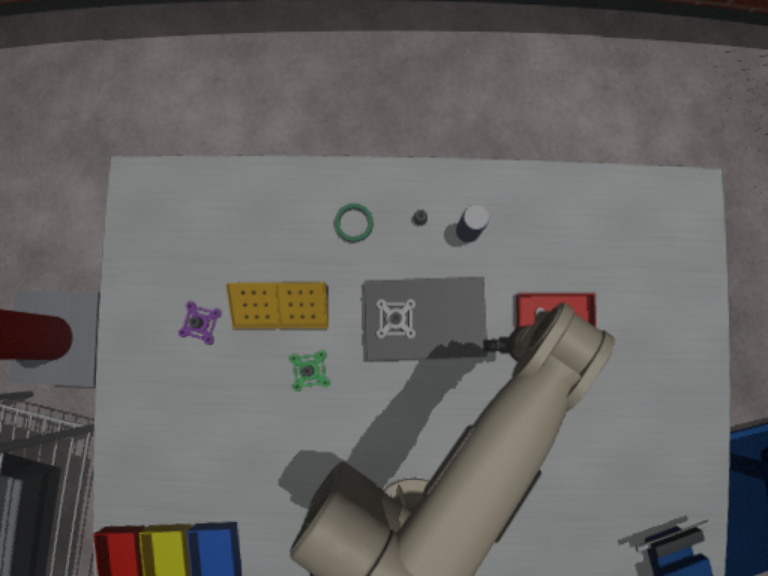

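The rocking bracket is in the tray (wrist view, (122,183)) and the sound one stands on the plate (scene view, (348,300)). The can, tape, socket and both look-alikes are where they started, and the gripper touches nothing.

```bash
python3 -c "
from workcell import env
print(env.hand_in())"
```

```text
the job is handed in; nothing more can be done
None
```

I laid both brackets on the plate, found the bent one by pressing feet, put it in the red tray, left the sound one standing on the plate, and handed the job in at about 39 s of the 72 s.

- **Rocking bracket:** this is the one from the rack half nearer the plate. Its far-right foot sat about 3 mm high and went down under about 10 N. The post top swung about 4.2 mm (about 4°), and it settled back when released. I pressed only one diagonal on it, since that already showed the rock.
- **Sound bracket:** all four feet were solid at 74 mm height with 12–15 N. In the views I checked, the post top stayed within 0.6 mm.
- **Forces:** wrist readings, taken at the end of each move, never passed about 16 N. Neither bracket was dropped; both were lowered in small steps.
- **Last check:** the final pictures show one bracket inside the tray and the other upright on the plate. The can, tape, socket and both look-alike brackets are in their starting places, and the gripper is open and clear of everything. None of the checks failed.

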